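# Set out a stripped machine's panels and pump for rebuilding

### The arm

A 6-joint arm with a two-finger parallel gripper is mounted at the origin on the work surface. World frame = base frame: x ahead of the robot, y to its left, z up, the work surface at z = 0. Lengths are in m, angles in rad, forces in N, time in s.
With the tool pointing down it reaches from about 0.3 to 0.875 m from the base axis. Payload 6.4 kg.
Tool frame: the origin (TCP) lies between the finger pads; the fingertips stand tip_extent ahead of it and the grasp point (between the pads) lies 5 mm behind it (tip_extent is the distance from the TCP to the fingertips, in m); z points along the fingers, y is the direction in which the jaws open and shut (so a half turn about z gives the same grasp; the last joint's range is limited). The gripper opens to 85 mm and grips with 20 to 120 N. Pads are 22 mm wide; open, the fingers measure 114 mm over their backs; the gripper's body (76 mm by 85 mm) begins 54 mm behind the grasp point. The pads swing forward as they close: fully open they stand 13 mm farther back than shut.
Start: joints at [0.902, 0.181, 1.607, -0, 1.354, -0.206], TCP at [0.257, 0.515, 0.245] pointing down, gripper open.
Joint ranges: [-2.99, 2.99], [-0.89, 2.07], [0.3, 2.58], [-1.14, 4.28], [0, 2.63], [-3.12, 3.12]. Speed limits (rad/s): [2.57, 2.57, 3.01, 3.14, 3.14, 3.14].

### API

Orientations are given as a unit quaternion [w, x, y, z].
In Python, from bench import * gives the robot as it stands.
- The arm moves only by the shell command python3 -m jog 'ROWS'. ROWS is JSON, a list of rows, each a list of 3 entries, a list of its own where there are three numbers: the shift along the tool's x, y, z in mm, then the turn, a rotation vector about the tool's x, y, z in rad, then the opening, from 0 (shut) to 1 (fully open). A call has 1 to 20 rows; each row is the pose to reach, as a shift and turn from the pose measured when the call began, along the tool's axes at that moment; what a row does not reach only later rows make up. A row lasts 1/12 s, in which the tool goes at most 41.7 mm and 7.16 degrees, less where a joint would pass 70% of its speed; a pose out of reach is approached as far as the arm can. A call with a gripper value outside its range is refused whole. The fingers move at their own pace and stop on an object; the grip force is fixed at half the most. Time passes only in rows, so rows that repeat a pose let the fingers close. It gives the time, the measured TCP pose, the force and the opening at its end, in the units of the state.
- get_obs(): the state, without advancing time (a new reading comes with each control period).
- camera(name): name is "scene" or "side" or "wrist"; returns (picture, depth): 400x640x3 uint8, red, green, blue; 400x640 float32, m along the optical axis (not along the pixel's ray), 0 where there is no reading.
- get_calibration(name): a dict with "fx", "fy", "cx", "cy" (pixels), "world_from_camera" (4x4, takes a point from camera to world coordinates). Camera axes: x right, y down, z forward; pixel columns grow to the right and rows downward; lengths in m; the calibration is good to about 2 mm. The wrist camera is an equidistant fisheye: a pixel r from the principal point sees the ray r / f radians off the axis. A picture is of the moment at which its call begins: read the wrist's pose just before it. get_calibration takes no time and is no camera call; for the wrist camera it gives the pose at the moment of the call.
- hand_in(): hands the job in, once; it reports no verdict.
The state is a dict: "time_s": time; "q": joint angles; "dq": joint speeds; "joint_efforts": joint torques, N m; "eef_pos": TCP position; "eef_rot": TCP orientation; "wrist_force": force on the tool from outside, world axes, zero at the start; "torque": the same for the moment, N m; "opening": opening from 0.0 (shut) to 1.0 (fully open).
Only numpy, scipy, OpenCV 4.12 (cv2) and the standard library are available. Lean on these libraries where they do the work, as an engineer would, in place of code of your own. Each camera call takes 0.05 s, during which the arm holds its last target.

### The job

Set this stripped machine out for its rebuild. Stack its pump squarely in the pocket of the jig, first the pump body, then the spacer, then the cover disc centred on top; and take every side panel from the plywood stand and lean it on the rack, side by side and not overlapping, each standing with its lower edge along the white foot line and resting back on the rail, so that it leans 20 degrees from upright and stays put. Don't let a panel fall over, and leave the mug, screwdriver and meter where they are.

Things in the scene. Friction and masses are not known exactly. Their poses are not given: they have to be found in the camera images.
- rack: Fixed rack: steel base 130 x 360 mm with a black rubber pad, 75 mm in x (+-37.5) and 340 mm in y (+-170), pad top 12 mm above the bench, white foot line along y at x = 0. Rail on two end posts on the -x side (towards the robot). A panel whose rail-side lower edge is on the foot line and whose upper part rests on the rail leans 20 deg, top towards -x. Origin: middle of the line, at bench height.
- rack_rail (a point): Middle of the axis of the rack's rail, a bright round bar 10 mm thick, 340 mm long, along the rack's y: 45.4 mm to -x of the foot line, 122 mm above the bench. Four panels fit side by side in front of it (centres at rack y = -123, -41, +41, +123 mm).
- stand: Plywood stand, fixed, 250 x 90 mm, with four slots across it at x = -87, -29, +29, +87 mm; slot walls 8 mm thick rise to 38 mm above the bench, the slots are 11 mm wide (in x) and their floor is 10 mm above the bench. Origin: centre of its underside; z up.
- panel_1: Grey painted appliance side panel, 170 mm tall (z), 60 mm wide (y), 8 mm thick (x), about 0.16 kg, standing upright in a slot of the stand at the start; the panels are all alike and one or two may be absent (None). Origin: centre of its lower edge face; z points up along the panel, x is the normal of its faces.
- panel_1_top (a point): Centre of the upper edge face of panel_1, 170 mm from its origin along its z.
- panel_2: Grey painted appliance side panel, 170 mm tall (z), 60 mm wide (y), 8 mm thick (x), about 0.16 kg, standing upright in a slot of the stand at the start; the panels are all alike and one or two may be absent (None). Origin: centre of its lower edge face; z points up along the panel, x is the normal of its faces.
- panel_2_top (a point): Centre of the upper edge face of panel_2, 170 mm from its origin along its z.
- panel_3: Grey painted appliance side panel, 170 mm tall (z), 60 mm wide (y), 8 mm thick (x), about 0.16 kg, standing upright in a slot of the stand at the start; the panels are all alike and one or two may be absent (None). Origin: centre of its lower edge face; z points up along the panel, x is the normal of its faces.
- panel_3_top (a point): Centre of the upper edge face of panel_3, 170 mm from its origin along its z.
- panel_4: Grey painted appliance side panel, 170 mm tall (z), 60 mm wide (y), 8 mm thick (x), about 0.16 kg, standing upright in a slot of the stand at the start; the panels are all alike and one or two may be absent (None). Origin: centre of its lower edge face; z points up along the panel, x is the normal of its faces.
- panel_4_top (a point): Centre of the upper edge face of panel_4, 170 mm from its origin along its z.
- jig: Fixed jig: aluminium base 120 x 96 x 10 mm with four dark L-shaped corner posts (tops 74 mm above the bench) enclosing a pocket 86 mm (x) by 62 mm (y), floor 10 mm above the bench. Between the posts the sides are open (gap 50 mm in the long sides, 38 mm in the short), so fingers fit in there. Origin: centre of its underside, under the pocket's centre; z up.
- pump_body: Aluminium pump body, a block 80 (x) x 56 (y) x 40 mm (z), about 0.35 kg. It lies loose on the bench, upright. Origin: centre of its underside; z up.
- spacer: Black plastic spacer, a flat rectangular frame 80 (x) x 56 (y) x 18 mm (z) with a 32 x 32 mm opening in the middle, 0.08 kg, flat on the bench. Origin: centre of its underside; z up.
- cover_disc: Steel cover disc, diameter 54 mm, 18 mm thick, about 0.15 kg, flat on the bench. Origin: centre of its underside; z is its axis. Its two faces are alike and either may be up.
- cover_disc_center (a point): Centre of the cover disc, 9 mm above the middle of its underside.
- mug: White mug, 80 mm across, 90 mm tall, a bystander. Origin: centre of its underside.
- screwdriver: Screwdriver 200 mm long lying on the bench, a bystander. Origin: underside, at the middle; its x runs along it.
- meter: Grey test meter 85 x 160 x 36 mm lying on the bench, a bystander. Origin: centre of its underside.
Mind the look-alikes: they are no part of the job. Of the things like the cover_disc, leave any that is blue or yellow; of the rest the larger one is meant.

How it is judged:
On the way, in this order (a step that is already met when the one before it is completed fails the run):
1. the pump body sits squarely on the floor of the jig's pocket (x of pump_body in the frame of jig between -0.006 and 0.006 m and y of pump_body in the frame of jig between -0.006 and 0.006 m and z of pump_body in the frame of jig between 0.006 and 0.014 m and angle between pump_body's own z axis and vertical below 0.08 rad and angle between the x axis of pump_body and the x axis of jig, either way round below 0.14 rad), for 0.2 s.
2. the spacer lies squarely in the pocket on top of the body (all of step 1 and x of spacer in the frame of jig between -0.006 and 0.006 m and y of spacer in the frame of jig between -0.006 and 0.006 m and z of spacer in the frame of jig between 0.046 and 0.054 m and angle between spacer's own z axis and vertical below 0.08 rad and angle between the x axis of spacer and the x axis of jig, either way round below 0.14 rad), for 0.2 s.
3. the cover disc lies centred on the spacer (all of step 2 and x of cover_disc_center in the frame of jig between -0.006 and 0.006 m and y of cover_disc_center in the frame of jig between -0.006 and 0.006 m and z of cover_disc_center in the frame of jig between 0.073 and 0.081 m and angle between the z axis of cover_disc and the z axis of jig, either way round below 0.08 rad), for 0.2 s.
At the end, for the whole second after the job is handed in: Body, spacer, disc stacked in the jig: centred within 6 mm, height within 4 mm, level within 0.08 rad, body and spacer square within 0.14 rad. Panels at 15-25 deg on the rail, lower edge centre -12 to +20 mm from foot line, within 145 mm of rack middle, over 60 mm apart. All under 20 mm/s (all of step 3 and angle between panel_1's own z axis and vertical between 0.2618 and 0.4363 rad and x of panel_1 in the frame of rack between -0.012 and 0.02 m and y of panel_1 in the frame of rack between -0.145 and 0.145 m and z of each of panel_1, panel_2, panel_3, panel_4 in the frame of rack below 0.024 m and x of panel_1_top in the frame of rack between -0.09 and -0.02 m and angle between panel_2's own z axis and vertical between 0.2618 and 0.4363 rad and x of panel_2 in the frame of rack between -0.012 and 0.02 m and y of panel_2 in the frame of rack between -0.145 and 0.145 m and x of panel_2_top in the frame of rack between -0.09 and -0.02 m and angle between panel_3's own z axis and vertical between 0.2618 and 0.4363 rad and x of panel_3 in the frame of rack between -0.012 and 0.02 m and y of panel_3 in the frame of rack between -0.145 and 0.145 m and x of panel_3_top in the frame of rack between -0.09 and -0.02 m and angle between panel_4's own z axis and vertical between 0.2618 and 0.4363 rad and x of panel_4 in the frame of rack between -0.012 and 0.02 m and y of panel_4 in the frame of rack between -0.145 and 0.145 m and x of panel_4_top in the frame of rack between -0.09 and -0.02 m and distance between each of panel_2, panel_3, panel_4 and panel_1 above 0.06 m and distance between each of panel_3, panel_4 and panel_2 above 0.06 m and distance between panel_4 and panel_3 above 0.06 m and linear speed of each of panel_1, panel_2, panel_3, panel_4, pump_body, spacer, cover_disc below 0.02 m/s); the robot touches nothing.
It fails at once if the mug, screwdriver or meter is pushed out of its place (more than 3 cm) (distance of any of mug, screwdriver, meter from where it was at the start of the episode above 0.03 m).
It fails at once if a panel falls over (more than 60 degrees from upright) (angle between any of panel_1, panel_2, panel_3, panel_4's own z axis and vertical above 1.05 rad).
Of panel_1, panel_2, panel_3, panel_4 only 2 to 4 are there at a start; the rules pass over those that are not, and their reading is None.
At some moment in a run one of pump_body, spacer, cover_disc may be knocked a few centimetres aside while the robot is not near it.
It also fails if it takes over 210 s, if anything falls off the work surface, if the arm or the gripper's body presses on something with over 40 N, if the wrist force passes 120 N, or if a joint passes its speed limit or range.

## Working session

There is one attempt and no reset: what is moved stays moved. The work goes in short steps, Python scripts to look and compute and a shell command to move; the robot and the scene stay as the last step left them, time stands still between calls to the robot, and variables do not carry over. Pictures are saved under pics/ and viewed, and the job is handed in when it is done.

```bash
ls; mkdir -p pics
python3 - <<'E'
from bench import *
import cv2
o=get_obs()
for k,v in o.items(): print(k,v)
for n in ["scene","side","wrist"]:
    c=get_calibration(n); print(n,c)
    p,d=camera(n)
    cv2.imwrite(f"pics/a_{n}.png",p[:,:,::-1])
E
```

```text
pics
time_s 0.0
q [ 9.01706677e-01  1.81530468e-01  1.60798829e+00 -8.72922276e-07
  1.35380234e+00 -2.06308647e-01]
dq [ 0.00026618  0.00231582 -0.00052588 -0.00138112 -0.00066374 -0.00154509]
joint_efforts [ 1.97390614e-04 -4.44879377e+01 -3.51331151e+01 -4.21569839e-04
  9.02957021e-03 -8.63735835e-06]
eef_pos [0.25636221 0.51410791 0.2443996 ]
eef_rot [-3.65921119e-04  2.29331010e-01  9.73348109e-01 -7.82933635e-04]
wrist_force [-0.42151834  0.25855047  1.20328197]
torque [ 0.05144127 -0.05402768 -0.01796243]
opening 1.0001486057255335
scene {'fx': 439.54539404340585, 'fy': 439.54539404340585, 'cx': 321.9140455706879, 'cy': 208.03163920061624, 'world_from_camera': array([[-0.76191608,  0.44524814, -0.47035941,  1.07718812],
       [ 0.64758446,  0.51151619, -0.56478806,  0.56327047],
       [-0.01087438, -0.73491855, -0.67806819,  0.84325367],
       [ 0.        ,  0.        ,  0.        ,  1.        ]])}
side {'fx': 385.2494451058142, 'fy': 385.2494451058142, 'cx': 318.56236893283307, 'cy': 195.8490880892329, 'world_from_camera': array([[-0.94523701, -0.23895646,  0.22232142,  0.33488682],
       [-0.32634816,  0.68176093, -0.65475103,  0.61235261],
       [ 0.00488693, -0.69144909, -0.72240866,  0.85553252],
       [ 0.        ,  0.        ,  0.        ,  1.        ]])}
wrist {'fx': 309.70691628693146, 'fy': 309.70691628693146, 'cx': 321.72201169317054, 'cy': 197.8926842576122, 'world_from_camera': array([[ 0.44595342,  0.85614967,  0.26102356,  0.18881735],
       [ 0.89505358, -0.42586596, -0.13235282,  0.54797824],
       [-0.00215277,  0.29265326, -0.95621621,  0.37441958],
       [ 0.        ,  0.        ,  0.        ,  1.        ]])}
```

View pics/a_scene.png

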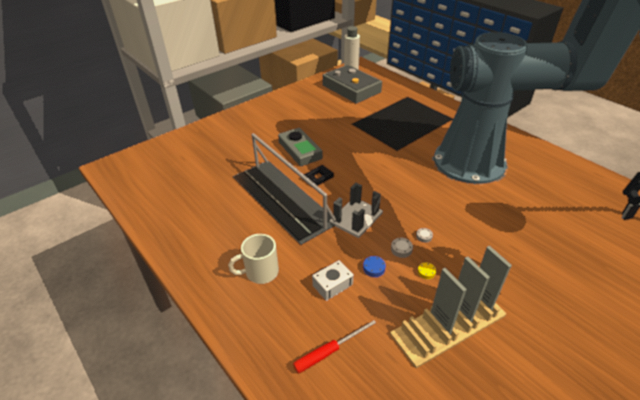

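View pics/a_side.png

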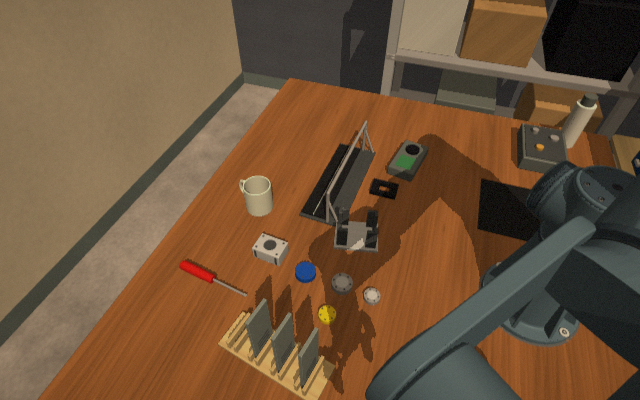

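View pics/a_wrist.png

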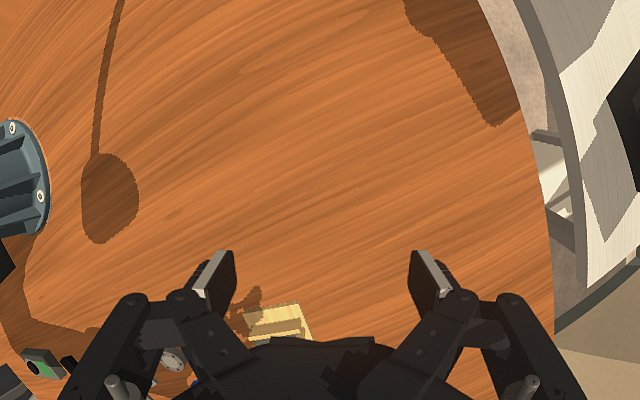

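```bash
cat > h.py <<'E'
from bench import *
import numpy as np, cv2
from scipy.spatial.transform import Rotation as R
def cloud(n):
    c=get_calibration(n); p,d=camera(n)
    v,u=np.mgrid[0:400,0:640]
    m=d>0
    P=np.stack([(u-c['cx'])/c['fx']*d,(v-c['cy'])/c['fy']*d,d],-1)
    T=c['world_from_camera']
    W=P@T[:3,:3].T+T[:3,3]
    return W,p,m
def ray(n,u,v,z,c=None):
    c=c or get_calibration(n); T=c['world_from_camera']
    r=T[:3,:3]@np.array([(u-c['cx'])/c['fx'],(v-c['cy'])/c['fy'],1]); o=T[:3,3]
    return o+r*(z-o[2])/r[2]
def pix(n,w,c=None):
    c=c or get_calibration(n); T=c['world_from_camera']
    p=T[:3,:3].T@(np.asarray(w)-T[:3,3]); return p[0]/p[2]*c['fx']+c['cx'],p[1]/p[2]*c['fy']+c['cy']
def top(W,p,m,x0,x1,y0,y1,s=1000.):
    # top view: image row = x (down = smaller x) ; col = -y
    img=np.zeros((int((x1-x0)*s),int((y1-y0)*s),3),np.uint8); H=np.full(img.shape[:2],-1.)
    k=m&(W[...,0]>x0)&(W[...,0]<x1)&(W[...,1]>y0)&(W[...,1]<y1)&(W[...,2]<0.3)
    A=W[k];C=p[k]; o=np.argsort(A[:,2]);A=A[o];C=C[o]
    r=((x1-A[:,0])*s).astype(int).clip(0,img.shape[0]-1);c=((y1-A[:,1])*s).astype(int).clip(0,img.shape[1]-1)
    img[r,c]=C[:,::-1];H[r,c]=A[:,2]
    return img,H
E
python3 - <<'E'
from h import *
for n in ["scene","side"]:
    W,p,m=cloud(n)
    img,H=top(W,p,m,0.2,0.95,-0.4,0.4)
    img=cv2.dilate(img,np.ones((3,3),np.uint8))
    cv2.imwrite(f"pics/b_{n}.png",cv2.resize(img,None,fx=.75,fy=.75) if 0 else img[:600])
    print([ (uv,W[uv[1],uv[0]].round(3)) for uv in ([(333,270),(320,174),(402,245),(425,235),(374,267),(260,250),(352,215)] if n=="scene" else [(270,243),(383,187),(342,283),(372,295),(306,271)])])
    b=m&(abs(W[...,2])<.01)&(W[...,0]>.3)&(W[...,0]<.9)&(abs(W[...,1])<.4); print(np.median(W[b][:,2]))
E
```

```text
[((333, 270), array([0.639, 0.075, 0.041])), ((320, 174), array([ 0.4  , -0.257,  0.004])), ((402, 245), array([0.44 , 0.114, 0.017])), ((425, 235), array([0.364, 0.126, 0.011])), ((374, 267), array([0.543, 0.116, 0.014])), ((260, 250), array([ 0.73 , -0.094,  0.035])), ((352, 215), array([ 0.495, -0.016,  0.063]))]
-0.0011200854982067465
[((270, 243), array([0.65 , 0.078, 0.042])), ((383, 187), array([ 0.419, -0.265,  0.001])), ((342, 283), array([0.441, 0.116, 0.018])), ((372, 295), array([0.363, 0.123, 0.016])), ((306, 271), array([0.536, 0.114, 0.02 ]))]
0.00033907618593842503
```

```bash
python3 -c "
import cv2
a=cv2.imread('pics/a_scene.png')
cv2.imwrite('pics/c_scene.png',cv2.resize(a[120:380,220:520],None,fx=2.3,fy=2.3,interpolation=cv2.INTER_CUBIC))"
```

```text
(no output)
```

View pics/b_scene.png

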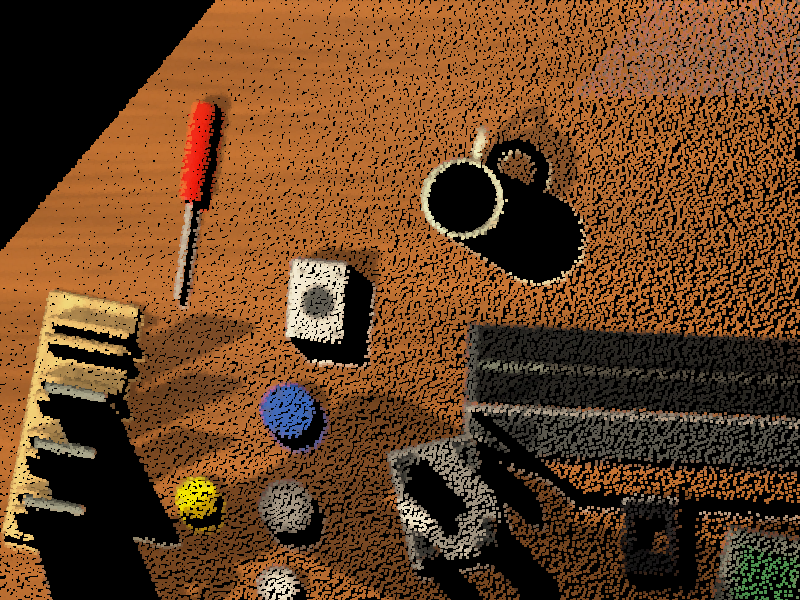

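View pics/c_scene.png

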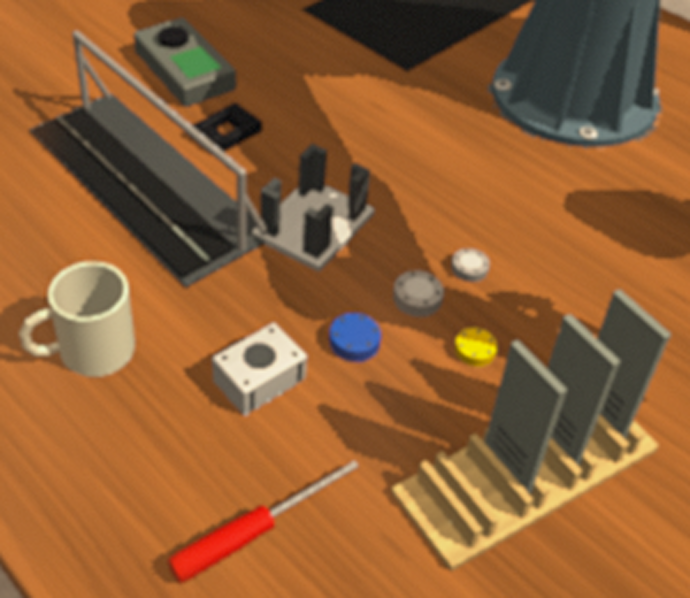

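View pics/b_side.png

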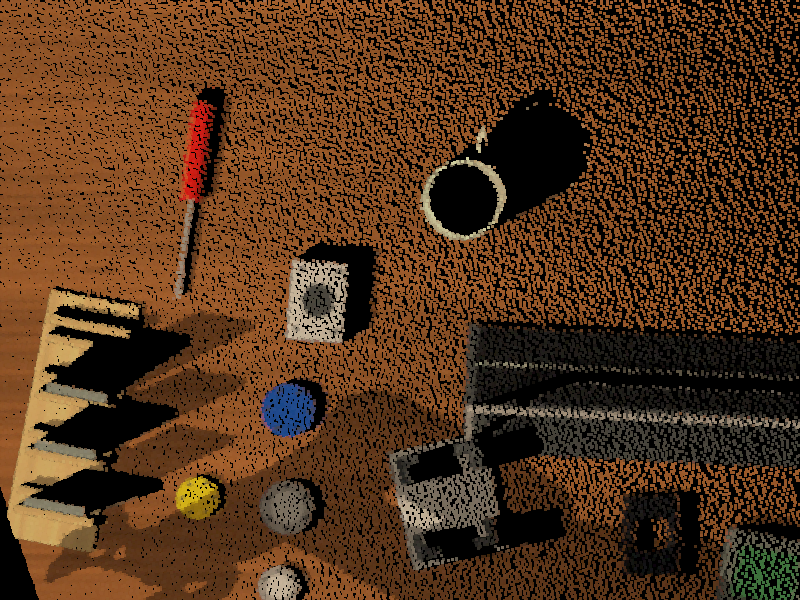

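```bash
cat > meas.py <<'E'
from h import *
def rect(W,m,xr,yr,zr,extra=None):
    k=m&(W[...,0]>xr[0])&(W[...,0]<xr[1])&(W[...,1]>yr[0])&(W[...,1]<yr[1])&(W[...,2]>zr[0])&(W[...,2]<zr[1])
    if extra is not None:k&=extra
    P=W[k]
    if len(P)<5: return None
    (c,s,a)=cv2.minAreaRect((P[:,:2]*1000).astype(np.float32))
    if s[0]<s[1]: s=s[::-1];a+=90
    a=(a+90)%180-90
    return np.round(c,1),np.round(s,1),round(a,1),len(P),round(np.median(P[:,2])*1000,1)
E
python3 - <<'E'
from meas import *
print(dir(__import__('bench')))
for n in ["scene","side"]:
    W,p,m=cloud(n); print(n)
    print('body',rect(W,m,(.58,.72),(.03,.13),(.035,.048)))
    print('spacer',rect(W,m,(.36,.47),(-.30,-.215),(.010,.024)))
    for nm,x,y in [('disc',.44,.112),('white',.364,.124)]:
        print(nm,rect(W,m,(x-.04,x+.04),(y-.04,y+.04),(.011,.024)))
    print('jig base',rect(W,m,(.36,.53),(-.115,.02),(.006,.014)))
    print('posts',rect(W,m,(.36,.53),(-.115,.02),(.066,.080)))
    print('rail',rect(W,m,(.48,.6),(-.45,-.05),(.120,.135)))
    print('rackbase',rect(W,m,(.46,.67),(-.46,-.06),(.006,.018)))
    for x in (.557,.5,.442):
        print('panel',rect(W,m,(x-.02,x+.02),(.28,.39),(.176,.190)))
    print('stand',rect(W,m,(.38,.68),(.2,.42),(.004,.045)))
E
```

```text
['MotionError', '__builtins__', '__cached__', '__doc__', '__file__', '__loader__', '__name__', '__package__', '__spec__', 'camera', 'get_calibration', 'get_obs', 'hand_in', 'tip_extent']
scene
body (array([650.2,  83.8]), array([80.3, 58.6]), -6.3, 664, np.float64(38.6))
spacer (array([ 413.5, -251.2]), array([81. , 60.5]), 0.1, 273, np.float64(16.2))
disc (array([442.9, 114.1]), array([53.9, 51.8]), 14.8, 283, np.float64(16.7))
white (array([365. , 122.9]), array([40.8, 36.2]), 40.5, 118, np.float64(12.8))
jig base (array([456.9, -56.7]), array([133.3, 119.8]), 12.5, 662, np.float64(8.9))
posts (array([459.6, -45.1]), array([127.4,  85.1]), 11.7, 236, np.float64(72.1))
rail (array([ 534.9, -243.3]), array([358.3,  10.7]), 87.3, 329, np.float64(124.2))
rackbase (array([ 536.5, -241.2]), array([359.3, 167. ]), 87.3, 2550, np.float64(10.3))
panel (array([557.8, 323.5]), array([60.2, 10. ]), 80.1, 123, np.float64(178.6))
panel (array([501.1, 335.2]), array([60.2,  9.8]), 77.9, 116, np.float64(178.8))
panel (array([444.3, 345.5]), array([60.7, 10.6]), 76.4, 117, np.float64(178.7))
stand 
[... 368 characters left out ...]
6.6]), -76.9, 197, np.float64(13.8))
jig base (array([460.3, -60.7]), array([133.7, 127.8]), 12.9, 760, np.float64(10.3))
posts (array([459.8, -45.6]), array([125.5,  84.8]), 13.1, 257, np.float64(73.6))
rail (array([ 533.6, -245.2]), array([357. ,  10.3]), 87.2, 286, np.float64(126.2))
rackbase (array([ 539. , -243.8]), array([363.7, 165.6]), 88.6, 2402, np.float64(11.2))
panel (array([557.3, 322.7]), array([60. ,  8.3]), 78.9, 143, np.float64(179.7))
panel (array([500.6, 334. ]), array([60. ,  8.8]), 79.0, 154, np.float64(179.7))
panel (array([443.8, 344.7]), array([60.9,  8.7]), 79.0, 161, np.float64(179.8))
stand (array([525.9, 305.2]), array([290.9, 199. ]), 4.6, 3552, np.float64(12.1))
```

```bash
python3 - <<'E'
from meas import *
print('tip',tip_extent)
for n in ["scene","side"]:
    W,p,m=cloud(n); print(n)
    print('posts',rect(W,m,(.36,.512),(-.112,.02),(.066,.080)))
    k=m&(W[...,0]>.36)&(W[...,0]<.512)&(W[...,1]>-.112)&(W[...,1]<.02)&(W[...,2]>.066)&(W[...,2]<.08)
    P=(W[k][:,:2]*1000).astype(np.float32)
    _,l,c=cv2.kmeans(P,4,None,(3,50,.1),5,0); 
    for i in range(4): q=P[l[:,0]==i]; print(len(q),q.min(0),q.max(0),c[i])
    img,H=top(W,p,m,.36,.53,-.13,.03,1000)
    img=cv2.resize(cv2.dilate(img,np.ones((2,2),np.uint8)),None,fx=3,fy=3,interpolation=0)
    cv2.imwrite(f'pics/d_{n}.png',img)
    sc=W[...,2]
    print('body sides', rect(W,m,(.58,.72),(.03,.13),(.037,.048)))
E
python3 -c "
import cv2,numpy as np
cv2.imwrite('pics/d.png',cv2.resize(np.hstack([cv2.imread('pics/d_scene.png'),cv2.imread('pics/d_side.png')]),None,fx=.8,fy=.8))"
```

```text
tip 0.014
scene
posts (array([449.9, -46.3]), array([109.6,  83.8]), 11.9, 227, np.float64(71.9))
57 [388.8788   -36.287148] [418.37323  -11.095361] [403.78027  -22.415493]
54 [480.83023 -81.04946] [508.6008  -55.11305] [498.0099  -68.38641]
61 [465.79507  -17.144697] [496.14264    4.608544] [484.08575   -5.200129]
55 [402.71964 -96.86334] [433.48438 -75.68123] [417.44733 -86.10949]
body sides (array([650.3,  83.6]), array([79.5, 56. ]), -4.8, 560, np.float64(39.1))
side
posts (array([449.7, -47.9]), array([105. ,  84.1]), 13.3, 252, np.float64(73.5))
61 [481.2806  -81.71314] [509.04218  -56.736973] [495.73434  -69.884605]
68 [389.3556   -40.064247] [417.2018   -13.541466] [402.06955  -23.236351]
62 [464.94717  -16.763208] [494.37778     3.7061062] [480.68872    -4.9720597]
61 [ 403.15805 -100.83993] [431.9737  -74.42354] [416.14127 -86.69682]
body sides (array([649.5,  81.9]), array([79.8, 56.7]), -4.3, 525, np.float64(40.1))
```

View pics/d.png

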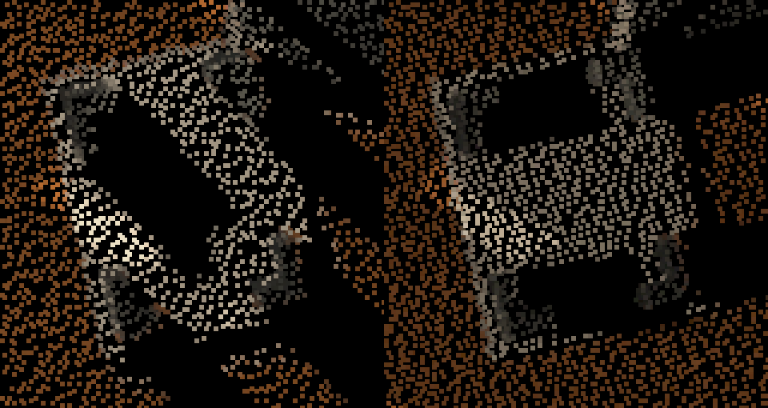

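```bash
cat > plan.py <<'E'
from bench import *
import numpy as np
from scipy.spatial.transform import Rotation as R
def Rtool(hy,lean=0):
    """hy: heading deg of tool y (jaw) in world; tool z down. lean deg: tilt so that the tool's back leans opposite... rotate about horizontal axis perpendicular to given"""
    h=np.radians(hy); y=np.array([np.cos(h),np.sin(h),0]); z=np.array([0,0,-1.]); x=np.cross(y,z)
    return R.from_matrix(np.stack([x,y,z],1))
def plan(pos_mm,Rt):
    o=get_obs(); p=np.array(o['eef_pos']); q=o['eef_rot']; Rc=R.from_quat([q[1],q[2],q[3],q[0]])
    d=Rc.inv().apply(np.array(pos_mm)/1000-p)*1000
    rv=(Rc.inv()*Rt).as_rotvec()
    print('t',round(o['time_s'],2),'at',(p*1000).round(1),'shift',d.round(1).tolist(),'turn',rv.round(4).tolist(),'rows',int(np.ceil(max(np.linalg.norm(d)/41.7,np.degrees(np.linalg.norm(rv))/7.16)))+1,'open',round(o['opening'],3),'F',np.round(o['wrist_force'],1))
E
python3 - <<'E'
from plan import *
plan((650,83,245),Rtool(85.4))
E
```

```text
t 0.45 at [256.7 514.5 245.2] shift [-544.6, -210.5, 0.2] turn [-0.0001, -0.0001, -0.3825] rows 16 open 1.001 F [-0.2 -0.3 -0.1]
```

```bash
python3 -m jog '[[[-545,-210,0],[0,0,-0.38],1],[[-545,-210,0],[0,0,-0.38],1],[[-545,-210,0],[0,0,-0.38],1],[[-545,-210,0],[0,0,-0.38],1],[[-545,-210,0],[0,0,-0.38],1],[[-545,-210,0],[0,0,-0.38],1],[[-545,-210,0],[0,0,-0.38],1],[[-545,-210,0],[0,0,-0.38],1],[[-545,-210,0],[0,0,-0.38],1],[[-545,-210,0],[0,0,-0.38],1],[[-545,-210,0],[0,0,-0.38],1],[[-545,-210,0],[0,0,-0.38],1],[[-545,-210,0],[0,0,-0.38],1],[[-545,-210,0],[0,0,-0.38],1],[[-545,-210,0],[0,0,-0.38],1],[[-545,-210,0],[0,0,-0.38],1],[[-545,-210,0],[0,0,-0.38],1]]'
python3 - <<'E'
from plan import *
from h import *
plan((650,83,24),Rtool(85.4))
print(np.round(get_obs()['q'],2))
p,d=camera('wrist'); cv2.imwrite('pics/e1.png',p[:,:,::-1])
E
```

```text
time_s: 1.87
eef_pos: [0.6504, 0.0829, 0.2447]
eef_rot: [-0.001, 0.042, 0.999, 0.0]
wrist_force: [-0.3, 0.5, -0.4]
opening: 1.001
t 1.87 at [650.4  82.9 244.7] shift [0.2, 0.1, 220.7] turn [0.0003, -0.0013, -0.004] rows 7 open 1.001 F [-0.3  0.5 -0.4]
[-0.05  0.36  1.39  0.    1.4  -1.54]
```

View pics/e1.png

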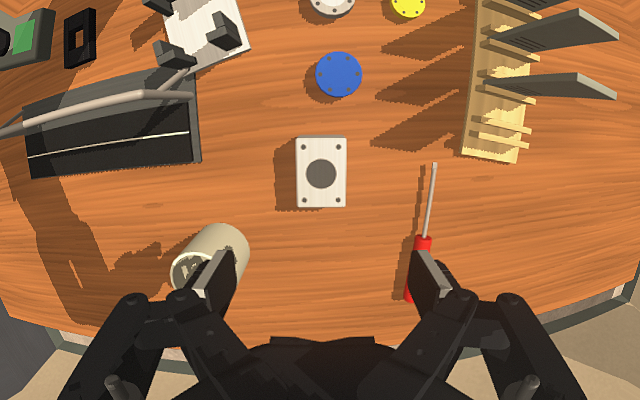

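```bash
python3 -m jog '[[[0,0,60],[0,0,0],1],[[0,0,100],[0,0,0],1],[[0,0,140],[0,0,0],1],[[0,0,170],[0,0,0],1],[[0,0,200],[0,0,0],1],[[0,0,215],[0,0,0],1],[[0,0,221],[0,0,0],1],[[0,0,221],[0,0,0],0.4],[[0,0,221],[0,0,0],0],[[0,0,221],[0,0,0],0],[[0,0,221],[0,0,0],0],[[0,0,221],[0,0,0],0],[[0,0,221],[0,0,0],0],[[0,0,221],[0,0,0],0]]'
python3 - <<'E'
from plan import *
plan((650,83,24),Rtool(85.4))
E
```

```text
time_s: 3.08
eef_pos: [0.6521, 0.0841, 0.0273]
eef_rot: [0.002, 0.041, 0.999, 0.0]
wrist_force: [-0.4, 0.5, 7.5]
opening: 0.64
t 3.08 at [652.1  84.1  27.3] shift [2.0, -1.2, 3.3] turn [0.0007, 0.0043, -0.0024] rows 2 open 0.64 F [-0.4  0.5  7.5]
```

```bash
python3 -m jog '[[[0,0,-20],[0,0,0],0],[[0,0,-60],[0,0,0],0],[[0,0,-100],[0,0,0],0],[[0,0,-130],[0,0,0],0],[[0,0,-140],[0,0,0],0],[[0,0,-140],[0,0,0],0]]'
python3 - <<'E'
from plan import *
from meas import *
plan((449.8,-46.5,150),Rtool(102.4))
p,d=camera('wrist'); cv2.imwrite('pics/e2.png',p[:,:,::-1])
E
```

```text
time_s: 3.58
eef_pos: [0.6538, 0.0839, 0.1717]
eef_rot: [0.006, 0.041, 0.999, 0.0]
wrist_force: [-0.2, 0.3, -4.4]
opening: 0.646
t 3.58 at [653.8  83.9 171.7] shift [192.7, -146.9, 19.2] turn [-0.0008, 0.0121, -0.2991] rows 7 open 0.646 F [-0.2  0.3 -4.4]
```

View pics/e2.png

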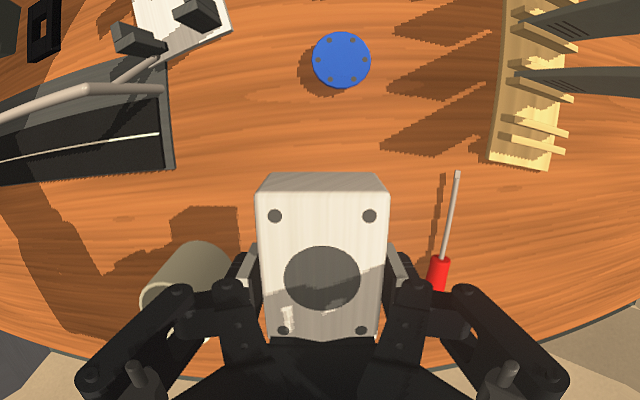

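```bash
cat >> h.py <<'E'
def wcloud():
    o=get_obs(); c=get_calibration('wrist'); p,d=camera('wrist')
    v,u=np.mgrid[0:400,0:640].astype(float)
    a=(u-c['cx'])/c['fx'];b=(v-c['cy'])/c['fy'];th=np.hypot(a,b);th[th==0]=1e-9
    k=np.where(th<1.4,np.tan(np.minimum(th,1.4))/th,0)
    P=np.stack([a*k*d,b*k*d,d],-1);T=c['world_from_camera']
    q=o['eef_rot'];Rc=R.from_quat([q[1],q[2],q[3],q[0]])
    W=P@T[:3,:3].T+T[:3,3]
    L=Rc.inv().apply((W-np.array(o['eef_pos'])).reshape(-1,3)).reshape(W.shape)
    return W,p,(d>0)&(k>0),L
E
python3 - <<'E'
from h import *
W,p,m,L=wcloud()
for uv in [(275,216),(370,216),(283,330),(362,330),(322,278),(270,185),(375,185),(260,192),(388,192),(340,60),(260,140)]:
    print(uv,(W[uv[1],uv[0]]*1000).round(1),'tool',(L[uv[1],uv[0]]*1000).round(1))
E
```

```text
(275, 216) [617.8  68.3 182.6] tool [ 32.7 -18.5 -14.6]
(370, 216) [621.2 106.3 181.9] tool [ 32.4  19.7 -13.8]
(283, 330) [677.7  63.1 182.3] tool [-27.4 -18.7 -13.8]
(362, 330) [680.  101.5 183.3] tool [-26.6  19.8 -14.8]
(322, 278) [648.   84.7 182.8] tool [  3.9   0.3 -14.5]
(270, 185) [607.4  65.9 172.4] tool [ 42.8 -21.7  -4.4]
(375, 185) [611.4 110.4 171.2] tool [42.6 22.9 -3.2]
(260, 192) [608.   63.  180.1] tool [ 42.  -24.5 -12.2]
(388, 192) [612.4 114.3 179.5] tool [ 41.8  27.  -11.5]
(340, 60) [537.6 109.7  20. ] tool [117.1  16.1 147.5]
(260, 140) [6.049e+02 2.780e+01 4.000e-01] tool [ 43.4 -60.  167.5]
```

Run:
```python
from plan import *
plan((452.6,-46.5,125),Rtool(102.4))
```

```text
t 3.68 at [650.5  84.  165.8] shift [186.5, -146.5, 40.2] turn [0.0003, 0.0025, -0.2991] rows 7 open 0.64 F [ 0.3 -1.3 -5. ]
```

```bash
python3 -m jog '[[[186,-146,10],[0,0,-0.3],0],[[186,-146,10],[0,0,-0.3],0],[[186,-146,10],[0,0,-0.3],0],[[186,-146,10],[0,0,-0.3],0],[[186,-146,10],[0,0,-0.3],0],[[186,-146,10],[0,0,-0.3],0],[[186,-146,40],[0,0,-0.3],0],[[186,-146,40],[0,0,-0.3],0],[[186,-146,40],[0,0,-0.3],0],[[186,-146,40],[0,0,-0.3],0]]'
python3 - <<'E'
from plan import *
from meas import *
plan((452.6,-46.5,90),Rtool(102.4))
W,p,m,L=wcloud(); cv2.imwrite('pics/e3.png',p[:,:,::-1])
for n in ["scene","side"]:
    W,p,m=cloud(n); cv2.imwrite(f'pics/e3{n}.png',cv2.resize(p[140:290,250:450,::-1],None,fx=3,fy=3,interpolation=cv2.INTER_CUBIC))
    print(rect(W,m,(.38,.52),(-.12,.03),(.133,.144)))
plan((452.6,-46.5,90),Rtool(102.4))
E
```

```text
time_s: 4.52
eef_pos: [0.4528, -0.0456, 0.1244]
eef_rot: [0.0, -0.109, 0.994, 0.001]
wrist_force: [0.4, -1.1, -3.7]
opening: 0.64
t 4.52 at [452.8 -45.6 124.4] shift [0.4, -0.9, 34.4] turn [0.0016, 0.0003, 0.0011] rows 2 open 0.64 F [ 0.4 -1.1 -3.7]
(array([457.9, -41.9]), array([80. , 79.2]), -2.1, 392, np.float64(136.9))
(array([452.1, -39.4]), array([78.1, 72.9]), 13.8, 357, np.float64(138.1))
t 4.67 at [454.1 -45.8 125.7] shift [1.7, -0.3, 35.7] turn [-0.0004, 0.003, 0.0019] rows 2 open 0.644 F [-0.3 -0.6 -3.1]
```

View pics/e3.png

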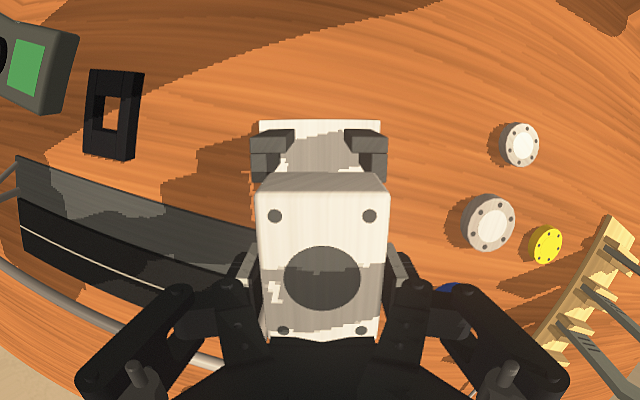

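View pics/e3scene.png

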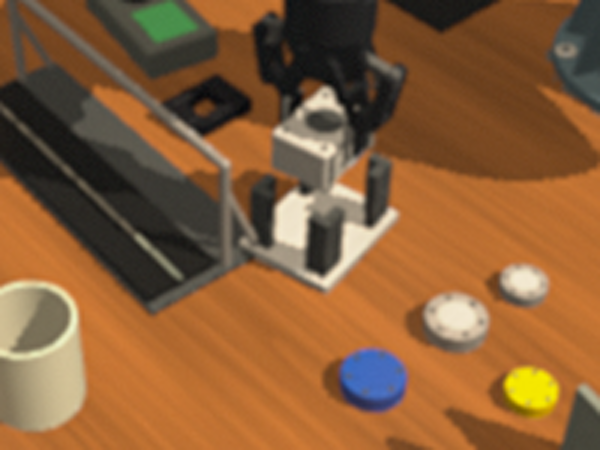

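Run:
```python
from plan import *
from h import *
W,p,m,L=wcloud()
k=m&(W[...,2]>.070)&(W[...,2]<.080)&(L[...,0]>.02)&(L[...,0]<.075)&(abs(L[...,1])<.07)
P=L[k]*1000
for s in (-1,1):
    q=P[np.sign(P[:,1])==s]; print(len(q),np.percentile(q,[0,3,97,100],axis=0).round(1).tolist())
# base far edge and body top in tool
k=m&(W[...,2]>.006)&(W[...,2]<.014)&(L[...,0]>.03)&(L[...,0]<.075)&(abs(L[...,1])<.06)
P=L[k]*1000; print('base',np.percentile(P,[0,1,99,100],axis=0).round(1).tolist())
k=m&(abs(L[...,2]+.0143)<.002)&(L[...,0]>0)&(abs(L[...,1])<.04)
P=L[k]*1000; print('bodytop',np.percentile(P,[0,1,99,100],axis=0).round(1).tolist())
plan((452.6,-46.5,90),Rtool(102.4))
```

```text
1107 [[32.1, -41.8, 48.2], [33.7, -41.1, 49.1], [59.6, -20.6, 54.2], [60.2, -19.5, 55.6]]
1093 [[32.0, 17.9, 48.5], [34.6, 18.6, 49.1], [59.6, 39.3, 54.5], [60.2, 40.2, 55.5]]
base [[30.0, -48.7, 111.9], [30.3, -46.2, 112.7], [66.8, 44.7, 115.9], [67.1, 47.5, 116.5]]
bodytop [[0.0, -40.0, -16.3], [0.6, -27.0, -15.7], [42.1, 27.9, -12.5], [42.9, 40.0, -12.3]]
t 4.72 at [454.  -45.8 125.7] shift [1.6, -0.3, 35.7] turn [-0.0004, 0.0031, 0.0019] rows 2 open 0.645 F [-0.9  0.6 -4.4]
```

```bash
python3 -m jog '[[[3.8,-1,0],[0,0.003,0.002],0],[[3.8,-1,15],[0,0.003,0.002],0],[[3.8,-1,35],[0,0.003,0.002],0],[[3.8,-1,45],[0,0.003,0.002],0],[[3.8,-1,55],[0,0.003,0.002],0],[[3.8,-1,55],[0,0.003,0.002],0]]'
python3 - <<'E'
from plan import *
from h import *
plan((450.4,-47,36),Rtool(102.4))
W,p,m,L=wcloud()
cv2.imwrite('pics/e4.png',p[:,:,::-1])
E
```

```text
time_s: 5.22
eef_pos: [0.4494, -0.0471, 0.0691]
eef_rot: [-0.001, -0.108, 0.994, 0.001]
wrist_force: [-0.4, -0.4, -3.7]
opening: 0.64
t 5.22 at [449.4 -47.1  69.1] shift [-1.1, -0.1, 33.1] turn [0.0014, -0.0028, 0.0001] rows 2 open 0.64 F [-0.4 -0.4 -3.7]
```

View pics/e4.png

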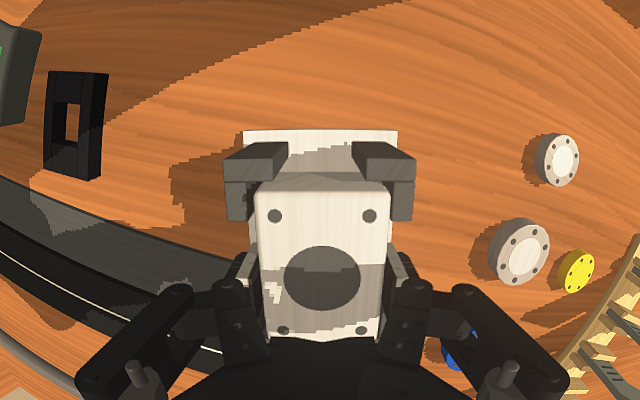

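```bash
python3 -m jog '[[[-0.5,0,15],[0,0,0],0],[[-0.5,0,27],[0,0,0],0],[[-0.5,0,32],[0,0,0],0],[[-0.5,0,33],[0,0,0],0],[[-0.5,0,33],[0,0,0],0]]'
python3 - <<'E'
from plan import *
plan((450.4,-47,36),Rtool(102.4))
E
```

```text
time_s: 5.68
eef_pos: [0.4511, -0.0474, 0.0377]
eef_rot: [-0.001, -0.108, 0.994, 0.0]
wrist_force: [-0.5, -0.3, -3.8]
opening: 0.642
t 5.68 at [451.1 -47.4  37.7] shift [0.6, 0.5, 1.7] turn [0.0003, -0.001, 0.0001] rows 2 open 0.642 F [-0.5 -0.3 -3.8]
```

```bash
python3 -m jog '[[[0,0,1],[0,0,0],0],[[0,0,2],[0,0,0],0],[[0,0,3],[0,0,0],0],[[0,0,3],[0,0,0],0]]';  python3 -m jog '[[[0,0,0],[0,0,0],0.8],[[0,0,0],[0,0,0],0.9],[[0,0,0],[0,0,0],0.9],[[0,0,0],[0,0,0],0.9],[[0,0,-25],[0,0,0],0.9],[[0,0,-60],[0,0,0],0.9],[[0,0,-100],[0,0,0],0.9],[[0,0,-140],[0,0,0],0.9],[[0,0,-180],[0,0,0],0.9],[[0,0,-200],[0,0,0],0.9],[[0,0,-200],[0,0,0],0.9]]'
python3 - <<'E'
from plan import *
from meas import *
plan((413,-251,200),Rtool(90))
for n in ["scene","side"]:
    W,p,m=cloud(n)
    print('body',rect(W,m,(.39,.51),(-.12,.03),(.040,.060)))
    print('spacer',rect(W,m,(.36,.48),(-.30,-.215),(.012,.024)))
    print('disc',rect(W,m,(.40,.48),(.07,.15),(.012,.024)))
W,p,m,L=wcloud(); cv2.imwrite('pics/e5.png',p[:,:,::-1])
E
```

```text
time_s: 6.02
eef_pos: [0.4518, -0.0477, 0.0372]
eef_rot: [-0.0, -0.108, 0.994, -0.0]
wrist_force: [-10.1, 2.4, 24.0]
opening: 0.642
time_s: 6.93
eef_pos: [0.4549, -0.0487, 0.2429]
eef_rot: [0.004, -0.108, 0.994, -0.003]
wrist_force: [1.0, 0.2, 0.3]
opening: 0.897
t 6.93 at [454.9 -48.7 242.9] shift [84.9, -188.3, 43.4] turn [-0.0051, 0.0088, 0.217] rows 7 open 0.897 F [1.  0.2 0.3]
body (array([449.6, -47.2]), array([110.3,  85. ]), 12.0, 594, np.float64(48.9))
spacer (array([ 414. , -249.9]), array([79.6, 61.6]), -2.4, 262, np.float64(16.7))
disc (array([444.1, 113.5]), array([55. , 50.3]), 43.2, 278, np.float64(17.0))
body (array([449.1, -46.2]), array([104.6,  82.4]), 13.1, 644, np.float64(50.1))
spacer (array([ 415.5, -252.4]), array([79.9, 61. ]), -0.6, 312, np.float64(17.9))
disc (array([442.4, 113.2]), array([52.6, 52.6]), -70.8, 339, np.float64(18.1))
```

View pics/e5.png

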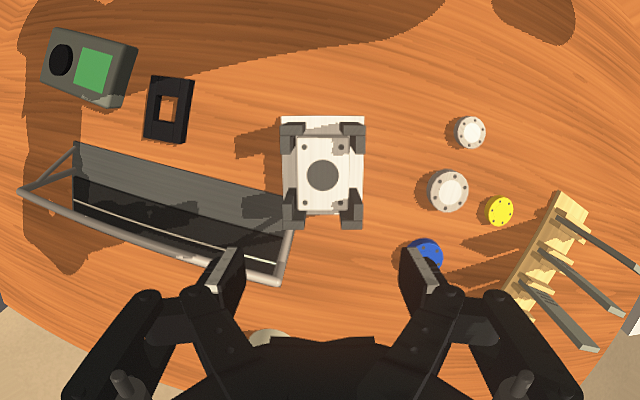

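Run:
```python
from meas import *
W,p,m,L=wcloud()
print('spacer',rect(W,m,(.36,.48),(-.30,-.20),(.012,.024)))
print('jigbase',rect(W,m,(.36,.53),(-.13,.04),(.006,.014)))
print('posts',rect(W,m,(.36,.512),(-.112,.04),(.068,.080)))
g=cv2.cvtColor(p,cv2.COLOR_RGB2HSV)
body=m&(abs(W[...,2]-.05)<.004)&(abs(W[...,0]-.45)<.05)&(abs(W[...,1]+.047)<.05)&(p.min(-1)>150)
P=W[body]; print('body',cv2.minAreaRect((P[:,:2]*1000).astype(np.float32)),np.median(P[:,2]))
dk=m&(abs(W[...,0]-.45)<.02)&(abs(W[...,1]+.047)<.02)&(p.max(-1)<120)
print('dot',W[dk].mean(0)*1000)
print('disc',rect(W,m,(.40,.48),(.07,.15),(.012,.024)))
print('meter',rect(W,m,(.25,.48),(-.42,-.29),(.03,.045)))
```

```text
spacer (array([ 414.2, -251.5]), array([80.5, 57.9]), 0.3, 2158, np.float64(19.3))
jigbase (array([459.1, -70.6]), array([144.3, 132.1]), -77.6, 3097, np.float64(10.8))
posts (array([447.2, -48.2]), array([105.5,  82.6]), 12.3, 1707, np.float64(75.2))
body ((448.1747131347656, -46.372337341308594), (78.29460906982422, 56.79670333862305), 11.435476303100586) 0.05124231838617488
dot [439.27544819 -51.01172472 294.7920356 ]
disc (array([440.8, 111.4]), array([53. , 52.6]), 86.3, 1316, np.float64(19.2))
meter (array([ 371.8, -374.3]), array([108.6,  85.9]), 79.4, 3451, np.float64(37.6))
```

Run:
```python
from plan import *
plan((414.3,-251.3,120),Rtool(90))
```

```text
t 7.13 at [451.  -47.3 235.6] shift [79.4, -191.5, 115.6] turn [0.0009, -0.003, 0.2169] rows 7 open 0.901 F [-0.2  0.3 -0.6]
```

```bash
python3 -m jog '[[[79.4,-191.5,20],[0,0,0.217],0.85],[[79.4,-191.5,30],[0,0,0.217],0.8],[[79.4,-191.5,40],[0,0,0.217],0.8],[[79.4,-191.5,50],[0,0,0.217],0.8],[[79.4,-191.5,60],[0,0,0.217],0.8],[[79.4,-191.5,80],[0,0,0.217],0.8],[[79.4,-191.5,115],[0,0,0.217],0.8],[[79.4,-191.5,115],[0,0,0.217],0.8],[[79.4,-191.5,115],[0,0,0.217],0.8],[[79.4,-191.5,115],[0,0,0.217],0.8]]'
python3 - <<'E'
from plan import *
from meas import *
plan((414.3,-251.3,14),Rtool(90))
W,p,m,L=wcloud();cv2.imwrite('pics/e6.png',p[:,:,::-1])
print('spacer',rect(W,m,(.36,.48),(-.30,-.20),(.012,.024)))
k=m&(abs(W[...,0]-.415)<.05)&(abs(W[...,1]+.25)<.045)&(W[...,2]>.012)&(W[...,2]<.024)
print(cv2.minAreaRect((L[k][:,:2]*1000).astype(np.float32)))
E
```

```text
time_s: 7.97
eef_pos: [0.4144, -0.2508, 0.1208]
eef_rot: [-0.002, -0.0, 1.0, 0.001]
wrist_force: [0.2, -0.0, 0.0]
opening: 0.799
t 7.97 at [ 414.4 -250.8  120.8] shift [-0.4, -0.6, 106.8] turn [0.0014, -0.0039, 0.0005] rows 4 open 0.799 F [ 0.2 -0.   0. ]
spacer (array([ 413.4, -252.1]), array([80.1, 56.4]), 0.0, 5363, np.float64(19.2))
((0.5058975219726562, -1.4526176452636719), (56.43787384033203, 80.06733703613281), 89.98926544189453)
```

View pics/e6.png

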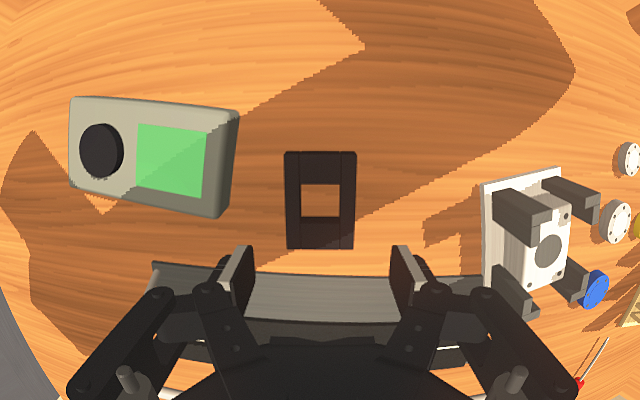

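```bash
python3 -m jog '[[[0.5,-1.2,40],[0,0,0],0.8],[[0.5,-1.2,75],[0,0,0],0.8],[[0.5,-1.2,95],[0,0,0],0.8],[[0.5,-1.2,103],[0,0,0],0.8],[[0.5,-1.2,107],[0,0,0],0.8],[[0.5,-1.2,107],[0,0,0],0.8],[[0.5,-1.2,107],[0,0,0],0.5],[[0.5,-1.2,107],[0,0,0],0],[[0.5,-1.2,107],[0,0,0],0],[[0.5,-1.2,107],[0,0,0],0],[[0.5,-1.2,107],[0,0,0],0],[[0.5,-1.2,107],[0,0,0],0]]'
python3 -m jog '[[[0,0,-10],[0,0,0],0],[[0,0,-40],[0,0,0],0],[[0,0,-80],[0,0,0],0],[[0,0,-110],[0,0,0],0],[[0,0,-130],[0,0,0],0],[[0,0,-140],[0,0,0],0],[[0,0,-140],[0,0,0],0],[[0,0,-140],[0,0,0],0]]'
python3 - <<'E'
from plan import *
from meas import *
W,p,m,L=wcloud();cv2.imwrite('pics/e7.png',p[:,:,::-1])
for uv in [(270,200),(320,210),(375,200),(270,330),(375,330),(280,300)]:
    print(uv,(W[uv[1],uv[0]]*1000).round(1),'tool',(L[uv[1],uv[0]]*1000).round(1))
plan((449,-47.5,150),Rtool(102.4))
E
```

```text
time_s: 9.02
eef_pos: [0.4159, -0.2539, 0.0171]
eef_rot: [0.001, -0.001, 1.0, -0.002]
wrist_force: [0.2, 0.3, 7.6]
opening: 0.633
time_s: 9.68
eef_pos: [0.4157, -0.2534, 0.1573]
eef_rot: [0.001, -0.0, 1.0, -0.002]
wrist_force: [0.1, 0.3, -0.7]
opening: 0.633
(270, 200) [ 380.3 -275.8  159.5] tool [ 35.4 -22.3  -2.1]
(320, 210) [ 384.7 -253.9  159.9] tool [31.1 -0.5 -2.6]
(375, 200) [ 379.8 -230.1  160.6] tool [35.9 23.3 -3.4]
(270, 330) [ 585.5 -313.8   12.7] tool [-169.5  -59.9  145.2]
(375, 330) [ 585.4 -191.5   12.2] tool [-169.5   62.3  145.2]
(280, 300) [ 433.3 -274.2  159.4] tool [-17.6 -20.7  -1.9]
t 9.73 at [ 415.2 -252.9  156.2] shift [-34.0, 205.4, 5.7] turn [-0.0023, -0.0002, -0.2155] rows 6 open 0.637 F [-0.2 -0.4 -0.8]
```

View pics/e7.png

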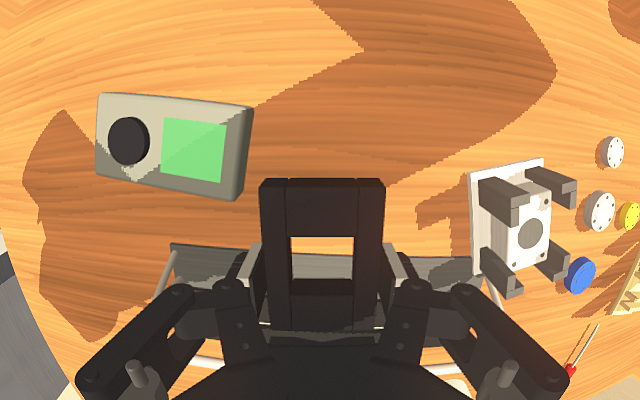

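Run:
```python
from plan import *
from meas import *
W,p,m,L=wcloud()
k=m&(L[...,2]>-.006)&(L[...,2]<.002)&(abs(L[...,1])<.024)&(abs(L[...,0])<.06)&(p.max(-1)<90)
lab=cv2.connectedComponents(k.astype(np.uint8))[1]; k&=lab==lab[210,320]
P=L[k]*1000; print(np.percentile(P,[0,1,50,99,100],axis=0).round(1).tolist())
q=P[abs(P[:,1])<10]; xs=np.sort(q[:,0]); g=np.diff(xs); i=g.argmax(); print('hole x',xs[i],xs[i+1])
q=P[abs(P[:,0])<10]; xs=np.sort(q[:,1]); g=np.diff(xs); i=g.argmax(); print('hole y',xs[i],xs[i+1])
```

```text
[[-38.9, -24.0, -4.1], [-37.0, -23.6, -3.5], [18.3, -0.1, -2.1], [41.7, 23.7, 1.0], [42.1, 24.0, 2.0]]
hole x -13.270218519650928 17.89448751213144
hole y -15.364238200207632 15.901393425907129
```

```bash
python3 -m jog '[[[-35.5,205.6,5],[0,0,-0.2155],0],[[-35.5,205.6,5],[0,0,-0.2155],0],[[-35.5,205.6,5],[0,0,-0.2155],0],[[-35.5,205.6,5],[0,0,-0.2155],0],[[-35.5,205.6,10],[0,0,-0.2155],0],[[-35.5,205.6,20],[0,0,-0.2155],0],[[-35.5,205.6,40],[0,0,-0.2155],0],[[-35.5,205.6,45],[0,0,-0.2155],0],[[-35.5,205.6,45],[0,0,-0.2155],0],[[-35.5,205.6,45],[0,0,-0.2155],0]]'
python3 - <<'E'
from plan import *
from meas import *
W,p,m,L=wcloud();cv2.imwrite('pics/e8.png',p[:,:,::-1])
k=m&(W[...,2]>.070)&(W[...,2]<.080)&(L[...,0]>.02)&(L[...,0]<.075)&(abs(L[...,1])<.07)
P=L[k]*1000
for s in (-1,1):
    q=P[np.sign(P[:,1])==s]; print(len(q),np.percentile(q,[0,2,98,100],axis=0).round(1).tolist())
k=m&(W[...,2]>.006)&(W[...,2]<.014)&(L[...,0]>.03)&(L[...,0]<.075)&(abs(L[...,1])<.06)
P=L[k]*1000; print('base',np.percentile(P,[0,1,99,100],axis=0).round(1).tolist())
plan((450.5,-47.3,67.5),Rtool(102.4))
E
```

```text
time_s: 10.62
eef_pos: [0.4494, -0.0474, 0.1095]
eef_rot: [-0.002, -0.107, 0.994, -0.0]
wrist_force: [0.8, 0.3, -0.7]
opening: 0.63
1232 [[26.4, -41.6, 32.0], [28.1, -40.9, 33.0], [54.4, -19.7, 37.7], [54.9, -19.3, 39.6]]
1188 [[26.4, 18.4, 32.2], [28.7, 18.8, 33.0], [54.7, 39.9, 38.8], [55.1, 40.7, 39.6]]
base [[39.5, -48.3, 95.8], [39.8, -46.9, 96.6], [61.5, 45.8, 100.0], [61.6, 47.1, 100.8]]
t 10.67 at [450.1 -47.8 110.2] shift [-0.6, 0.4, 42.7] turn [-0.0007, -0.0018, -0.0014] rows 3 open 0.636 F [0.3 0.9 0.1]
```

View pics/e8.png

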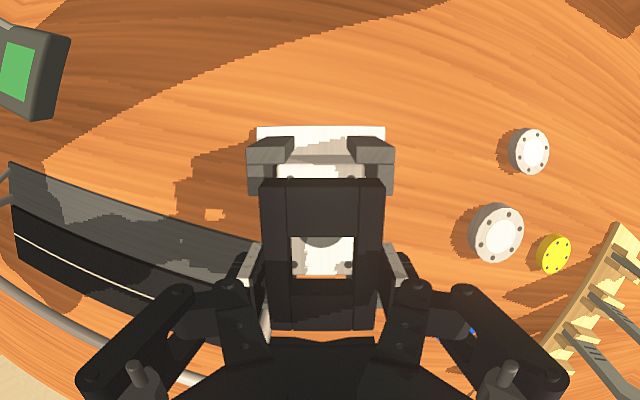

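```bash
python3 -m jog '[[[0,-0.8,5],[0,0,0],0],[[0,-0.8,20],[0,0,0],0],[[0,-0.8,30],[0,0,0],0],[[0,-0.8,37],[0,0,0],0],[[0,-0.8,40],[0,0,0],0],[[0,-0.8,41],[0,0,0],0],[[0,-0.8,42],[0,0,0],0],[[0,-0.8,43],[0,0,0],0],[[0,-0.8,43],[0,0,0],0]]'
python3 - <<'E'
from plan import *
plan((450.5,-47.3,67.5),Rtool(102.4))
E
```

```text
time_s: 11.42
eef_pos: [0.4505, -0.0487, 0.0675]
eef_rot: [-0.001, -0.107, 0.994, -0.001]
wrist_force: [0.6, -0.0, -0.1]
opening: 0.633
t 11.42 at [450.5 -48.7  67.5] shift [-0.3, 1.4, -0.0] turn [-0.0011, -0.0014, -0.0013] rows 2 open 0.633 F [ 0.6 -0.  -0.1]
```

```bash
python3 -m jog '[[[0,0,1],[0,0,0],0],[[0,0,1.5],[0,0,0],0],[[0,0,1.5],[0,0,0],0]]';  python3 -m jog '[[[0,0,0],[0,0,0],0.75],[[0,0,0],[0,0,0],0.8],[[0,0,0],[0,0,0],0.8],[[0,0,0],[0,0,0],0.8],[[0,0,-25],[0,0,0],0.8],[[0,0,-60],[0,0,0],0.8],[[0,0,-100],[0,0,0],0.8],[[0,0,-130],[0,0,0],0.8],[[0,0,-150],[0,0,0],0.8],[[0,0,-150],[0,0,0],0.8],[[0,0,-150],[0,0,0],0.8],[[0,0,-150],[0,0,0],0.8]]'
python3 - <<'E'
from plan import *
from meas import *
for n in ["scene","side"]:
    W,p,m=cloud(n)
    cv2.imwrite(f'pics/e9{n}.png',cv2.resize(p[140:290,250:450,::-1],None,fx=3,fy=3,interpolation=cv2.INTER_CUBIC))
    print('disc',rect(W,m,(.40,.48),(.07,.15),(.012,.024)))
W,p,m,L=wcloud(); cv2.imwrite('pics/e9.png',p[:,:,::-1])
print('posts',rect(W,m,(.36,.512),(-.112,.04),(.0715,.080)))
k=m&(abs(W[...,0]-.449)<.05)&(abs(W[...,1]+.047)<.045)&(W[...,2]>.062)&(W[...,2]<.0715)&(p.max(-1)<70)
print(cv2.minAreaRect((W[k][:,:2]*1000).astype(np.float32)),np.median(W[k][:,2]))
plan((442.8,113,100),Rtool(90))
E
```

```text
time_s: 11.67
eef_pos: [0.4507, -0.0487, 0.0671]
eef_rot: [-0.001, -0.108, 0.994, -0.001]
wrist_force: [-5.0, 1.0, 10.1]
opening: 0.637
time_s: 12.67
eef_pos: [0.4502, -0.0483, 0.216]
eef_rot: [-0.001, -0.108, 0.994, -0.0]
wrist_force: [-0.1, 0.0, -0.7]
opening: 0.806
disc (array([443.8, 114.2]), array([53.2, 51.8]), -2.3, 282, np.float64(16.9))
disc (array([442.5, 113.4]), array([52.4, 51.7]), 17.6, 338, np.float64(18.1))
posts (array([447.5, -48.3]), array([105.9,  82.4]), 12.7, 1893, np.float64(75.2))
((445.7968444824219, -46.14081573486328), (96.35340881347656, 78.52240753173828), 6.312664031982422) 0.06925670960015687
t 12.82 at [449.9 -48.2 215.4] shift [-28.0, 158.9, 115.4] turn [-0.0, -0.004, 0.2155] rows 6 open 0.799 F [-0.2 -0.1  0.7]
```

View pics/e9.png

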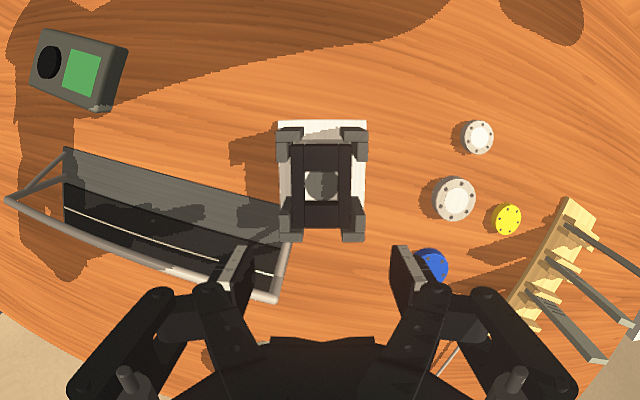

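```bash
python3 -m jog '[[[7,159,10],[0,0,0],0.8],[[7,159,20],[0,0,0],0.8],[[7,159,40],[0,0,0],0.8],[[7,159,70],[0,0,0],0.8],[[7,159,95],[0,0,0],0.8],[[7,159,95],[0,0,0],0.8],[[7,159,95],[0,0,0],0.8],[[7,159,95],[0,0,0],0.8]]'
python3 - <<'E'
from plan import *
from meas import *
W,p,m,L=wcloud(); cv2.imwrite('pics/e10.png',p[:,:,::-1])
k=m&(abs(W[...,0]-.442)<.04)&(abs(W[...,1]-.113)<.04)&(W[...,2]>.012)&(W[...,2]<.026)
print(cv2.minEnclosingCircle((L[k][:,:2]*1000).astype(np.float32)),cv2.minAreaRect((L[k][:,:2]*1000).astype(np.float32)),np.median(L[k][:,2]))
plan((442.8,113,14),Rtool(102.4))
E
```

```text
time_s: 13.48
eef_pos: [0.4095, 0.1052, 0.1213]
eef_rot: [-0.002, -0.108, 0.994, -0.0]
wrist_force: [0.1, -0.6, 0.6]
opening: 0.798
((-32.81455612182617, 0.3026984930038452), 27.23121452331543) ((-32.41999816894531, 0.3177967071533203), (52.645225524902344, 53.95555114746094), 2.818692445755005) 0.10176731853082216
t 13.53 at [410.4 104.9 122.1] shift [-33.6, 1.1, 108.1] turn [-0.0005, -0.0015, -0.0018] rows 4 open 0.801 F [0.7 0.3 0.3]
```

View pics/e10.png

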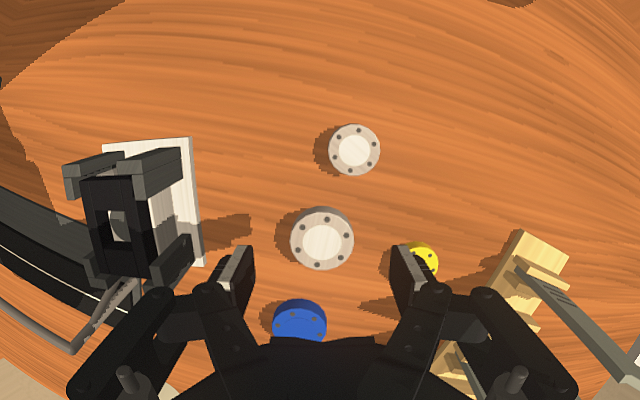

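```bash
python3 -m jog '[[[-33,0.5,20],[0,0,0],0.8],[[-33,0.5,50],[0,0,0],0.8],[[-33,0.5,80],[0,0,0],0.8],[[-33,0.5,97],[0,0,0],0.8],[[-33,0.5,105],[0,0,0],0.8],[[-33,0.5,107],[0,0,0],0.8],[[-33,0.5,107],[0,0,0],0.8],[[-33,0.5,107],[0,0,0],0.5],[[-33,0.5,107],[0,0,0],0],[[-33,0.5,107],[0,0,0],0],[[-33,0.5,107],[0,0,0],0],[[-33,0.5,107],[0,0,0],0],[[-33,0.5,107],[0,0,0],0]]'
python3 -m jog '[[[0,0,-10],[0,0,0],0],[[0,0,-40],[0,0,0],0],[[0,0,-80],[0,0,0],0],[[0,0,-110],[0,0,0],0],[[0,0,-130],[0,0,0],0],[[0,0,-140],[0,0,0],0],[[0,0,-140],[0,0,0],0],[[0,0,-140],[0,0,0],0]]'
python3 - <<'E'
from plan import *
from meas import *
W,p,m,L=wcloud();cv2.imwrite('pics/e11.png',p[:,:,::-1])
k=m&(L[...,2]>-.008)&(L[...,2]<.001)&(abs(L[...,1])<.024)&(abs(L[...,0])<.04)
lab=cv2.connectedComponents(k.astype(np.uint8))[1]; print(np.unique(lab,return_counts=True))
P=L[k]*1000; print(np.percentile(P,[0,1,50,99,100],axis=0).round(1).tolist())
plan((449,-48,130),Rtool(102.4))
E
```

```text
time_s: 14.62
eef_pos: [0.4444, 0.112, 0.0173]
eef_rot: [0.001, -0.107, 0.994, -0.001]
wrist_force: [-1.8, -2.2, 6.8]
opening: 0.603
time_s: 15.28
eef_pos: [0.444, 0.1122, 0.1575]
eef_rot: [0.002, -0.107, 0.994, -0.001]
wrist_force: [-0.6, -0.7, -2.2]
opening: 0.603
(array([0, 1], dtype=int32), array([247663,   8337]))
[[-25.0, -24.0, -4.4], [-21.9, -23.0, -3.5], [5.8, 0.2, -2.1], [28.4, 23.1, -0.2], [29.5, 24.0, 1.0]]
t 15.33 at [443.2 112.2 156.4] shift [28.5, -157.7, 26.6] turn [-0.0015, 0.001, -0.0016] rows 5 open 0.601 F [-0.2 -0.1 -2.2]
```

View pics/e11.png

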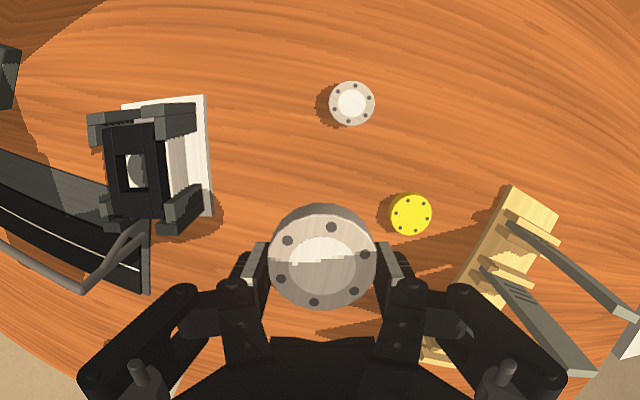

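```bash
python3 -m jog '[[[26.8,-158.6,0],[0,0,0],0],[[26.8,-158.6,0],[0,0,0],0],[[26.8,-158.6,0],[0,0,0],0],[[26.8,-158.6,0],[0,0,0],0],[[26.8,-158.6,20],[0,0,0],0],[[26.8,-158.6,26],[0,0,0],0],[[26.8,-158.6,26],[0,0,0],0],[[26.8,-158.6,26],[0,0,0],0],[[26.8,-158.6,26],[0,0,0],0]]'
python3 - <<'E'
from plan import *
from meas import *
W,p,m,L=wcloud();cv2.imwrite('pics/e12.png',p[:,:,::-1])
k=m&(W[...,2]>.0715)&(W[...,2]<.080)&(L[...,0]>.02)&(L[...,0]<.075)&(abs(L[...,1])<.07)
P=L[k]*1000
for s in (-1,1):
    q=P[np.sign(P[:,1])==s]; print(len(q),np.percentile(q,[0,2,98,100],axis=0).round(1).tolist())
k=m&(W[...,2]>.006)&(W[...,2]<.014)&(L[...,0]>.03)&(L[...,0]<.075)&(abs(L[...,1])<.06)
P=L[k]*1000; print('base',np.percentile(P,[0,1,99,100],axis=0).round(1).tolist())
plan((450.8,-48.5,85),Rtool(102.4))
E
```

```text
time_s: 16.08
eef_pos: [0.4506, -0.0473, 0.1303]
eef_rot: [0.0, -0.108, 0.994, -0.0]
wrist_force: [0.4, 0.5, -0.7]
opening: 0.607
1064 [[28.2, -41.3, 52.8], [29.1, -40.7, 53.8], [55.6, -19.4, 58.3], [56.1, -19.0, 58.8]]
1062 [[28.3, 18.6, 52.5], [29.2, 19.3, 53.7], [55.9, 40.2, 58.0], [56.3, 41.0, 58.8]]
base [[41.3, -48.3, 116.5], [41.5, -46.3, 117.4], [62.9, 46.0, 120.7], [63.3, 47.8, 121.6]]
t 16.13 at [451.  -47.4 130.7] shift [0.4, -0.9, 45.8] turn [-0.0013, 0.001, 0.0004] rows 3 open 0.601 F [-0.3 -0.9 -0.9]
```

```bash
python3 -m jog '[[[0.8,-0.3,15],[0,0,0],0],[[0.8,-0.3,30],[0,0,0],0],[[0.8,-0.3,38],[0,0,0],0],[[0.8,-0.3,42],[0,0,0],0],[[0.8,-0.3,44],[0,0,0],0],[[0.8,-0.3,45.5],[0,0,0],0],[[0.8,-0.3,46],[0,0,0],0],[[0.8,-0.3,46],[0,0,0],0]]'
python3 - <<'E'
from plan import *
plan((450.8,-48.5,85),Rtool(102.4))
E
```

```text
time_s: 16.8
eef_pos: [0.4508, -0.048, 0.0854]
eef_rot: [0.001, -0.108, 0.994, -0.001]
wrist_force: [0.1, 0.3, -0.8]
opening: 0.602
t 16.8 at [450.8 -48.   85.4] shift [0.1, -0.5, 0.4] turn [-0.0018, 0.0019, 0.0005] rows 2 open 0.602 F [ 0.1  0.3 -0.8]
```

```bash
python3 -m jog '[[[0,0,1],[0,0,0],0],[[0,0,1.5],[0,0,0],0],[[0,0,1.5],[0,0,0],0]]';  python3 -m jog '[[[0,0,0],[0,0,0],0.65],[[0,0,0],[0,0,0],0.75],[[0,0,0],[0,0,0],0.8],[[0,0,0],[0,0,0],0.8],[[0,0,-25],[0,0,0],0.8],[[0,0,-60],[0,0,0],0.8],[[0,0,-100],[0,0,0],0.8],[[0,0,-140],[0,0,0],0.8],[[0,0,-180],[0,0,0],0.7],[[0,0,-200],[0,0,0],0.6],[[0,0,-200],[0,0,0],0.5],[[0,0,-200],[0,0,0],0.4]]'
python3 - <<'E'
from plan import *
from meas import *
for n in ["scene","side"]:
    W,p,m=cloud(n)
    cv2.imwrite(f'pics/e13{n}.png',cv2.resize(p[140:290,250:450,::-1],None,fx=3,fy=3,interpolation=cv2.INTER_CUBIC))
    print('disc',rect(W,m,(.40,.49),(-.11,.02),(.080,.09)))
W,p,m,L=wcloud(); cv2.imwrite('pics/e13.png',p[:,:,::-1])
print('posts',rect(W,m,(.36,.512),(-.112,.04),(.0715,.079)))
print('disc',rect(W,m,(.40,.49),(-.11,.02),(.081,.094)))
for n in ["scene","side"]:
    W,p,m=cloud(n)
    for x,y in ((.557,.323),(.5,.335),(.444,.345)):
        print('panel',rect(W,m,(x-.02,x+.02),(y-.045,y+.045),(.176,.190)))
plan((500,334,245),Rtool(-11))
E
```

```text
time_s: 17.05
eef_pos: [0.4512, -0.0481, 0.0853]
eef_rot: [0.001, -0.108, 0.994, -0.001]
wrist_force: [-5.8, 1.2, 12.0]
opening: 0.602
time_s: 18.05
eef_pos: [0.4513, -0.0481, 0.2864]
eef_rot: [0.003, -0.108, 0.994, -0.002]
wrist_force: [0.0, 0.3, -0.6]
opening: 0.404
disc (array([450.1, -47. ]), array([55.9, 50. ]), 47.4, 234, np.float64(84.8))
disc (array([449.2, -48.1]), array([53.2, 52. ]), 66.0, 268, np.float64(86.1))
posts (array([447.8, -47.9]), array([105.6,  82.8]), 12.5, 1279, np.float64(75.2))
disc (array([448., -48.]), array([53.5, 51.5]), -80.5, 1859, np.float64(87.4))
panel (array([557.6, 323.4]), array([60.2, 10.2]), 79.2, 133, np.float64(178.7))
panel (array([500.8, 335.3]), array([59.2, 11. ]), 76.7, 124, np.float64(178.6))
panel (array([445.1, 345.5]), array([60.5, 11.8]), 79.0, 117, np.float64(178.7))
panel (array([557.6, 322.8]), array([60.3,  9.1]), 78.7, 148, np.float64(179.8))
panel (array([500.3, 333.4]), array([60.2,  8.7]), 78.2, 154, np.float64(179.7))
panel (array([443.7, 344.9]), array([60.1,  8.5]), 78.9, 164, np.float64(179.7))
t 18.3 at [449.8 -47.6 283.5] shift [-131.1, 361.8, 38.4] turn [-0.0006, -0.0001, 1.9797] rows 17 open 0.401 F [-0.3  0.1 -0.3]
```

View pics/e13.png

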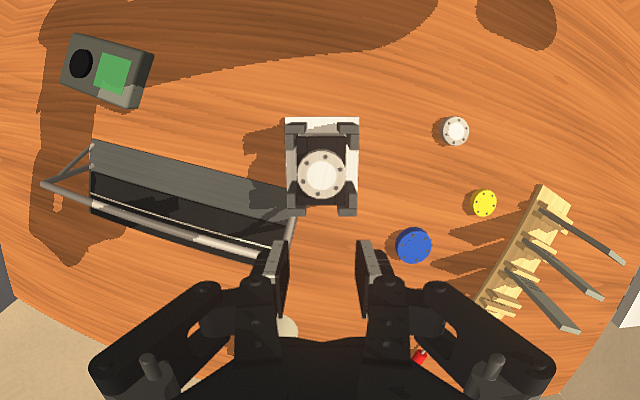

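View pics/e13scene.png

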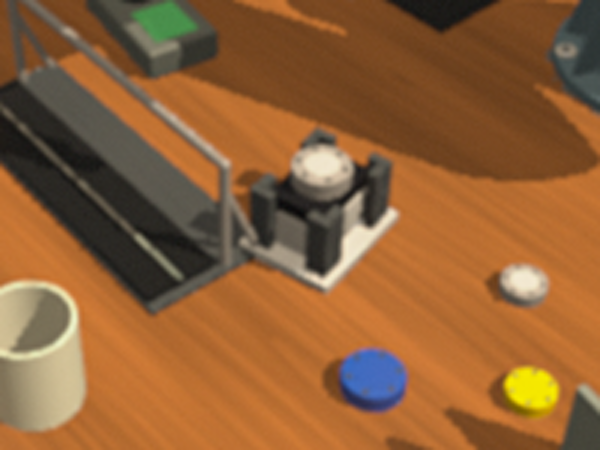

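Run:
```python
from plan import *
plan((557.5,323.1,235),Rtool(-11))
```

```text
t 18.3 at [449.8 -47.6 283.5] shift [-184.9, 338.8, 48.3] turn [-0.0006, -0.0001, 1.9797] rows 17 open 0.401 F [-0.3  0.1 -0.3]
```

```bash
python3 -m jog '[[[-30,20,0],[0,0,0.2],0.4],[[-60,50,0],[0,0,0.4],0.4],[[-185,339,0],[0,0,1.98],0.4],[[-185,339,0],[0,0,1.98],0.4],[[-185,339,0],[0,0,1.98],0.4],[[-185,339,0],[0,0,1.98],0.4],[[-185,339,0],[0,0,1.98],0.4],[[-185,339,0],[0,0,1.98],0.4],[[-185,339,0],[0,0,1.98],0.4],[[-185,339,0],[0,0,1.98],0.4],[[-185,339,0],[0,0,1.98],0.4],[[-185,339,0],[0,0,1.98],0.4],[[-185,339,0],[0,0,1.98],0.4],[[-185,339,10],[0,0,1.98],0.4],[[-185,339,20],[0,0,1.98],0.4],[[-185,339,30],[0,0,1.98],0.4],[[-185,339,48],[0,0,1.98],0.4],[[-185,339,48],[0,0,1.98],0.4],[[-185,339,48],[0,0,1.98],0.4],[[-185,339,48],[0,0,1.98],0.4]]'
python3 - <<'E'
from plan import *
from meas import *
W,p,m,L=wcloud(); cv2.imwrite('pics/f1.png',p[:,:,::-1])
k=m&(W[...,2]>.175)&(W[...,2]<.187)&(abs(W[...,0]-.5575)<.025)&(abs(W[...,1]-.323)<.05)
print(cv2.minAreaRect((L[k][:,:2]*1000).astype(np.float32)),np.median(L[k][:,2]))
plan((557.5,323.1,167),Rtool(-11)); print(np.round(get_obs()['q'],2))
E
```

```text
time_s: 19.97
eef_pos: [0.5575, 0.3233, 0.2353]
eef_rot: [-0.0, 0.771, 0.637, -0.001]
wrist_force: [-0.3, 0.5, -0.6]
opening: 0.4
((-0.3944664001464844, -0.5847358703613281), (60.415443420410156, 8.079802513122559), 0.2948913276195526) 0.05396138446684709
t 20.02 at [557.9 323.4 236. ] shift [-0.4, -0.4, 69.0] turn [0.0003, -0.0001, 0.0018] rows 3 open 0.398 F [-0.8 -0.1 -0.7]
[ 0.34  0.34  1.43 -0.    1.37  0.53]
```

View pics/f1.png

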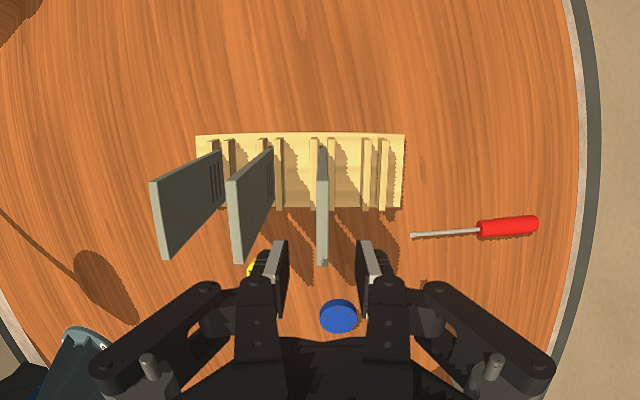

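```bash
python3 -m jog '[[[-0.4,-0.5,25],[0,0,0],0.4],[[-0.4,-0.5,50],[0,0,0],0.4],[[-0.4,-0.5,63],[0,0,0],0.4],[[-0.4,-0.5,68],[0,0,0],0.4],[[-0.4,-0.5,68],[0,0,0],0.4],[[-0.4,-0.5,68],[0,0,0],0.2],[[-0.4,-0.5,68],[0,0,0],0],[[-0.4,-0.5,68],[0,0,0],0],[[-0.4,-0.5,68],[0,0,0],0],[[-0.4,-0.5,68],[0,0,0],0],[[-0.4,-0.5,68],[0,0,0],0]]'
python3 -m jog '[[[0,0,-5],[0,0,0],0],[[0,0,-20],[0,0,0],0],[[0,0,-40],[0,0,0],0],[[0,0,-70],[0,0,0],0],[[0,0,-100],[0,0,0],0],[[0,0,-130],[0,0,0],0],[[0,0,-150],[0,0,0],0],[[0,0,-160],[0,0,0],0],[[0,0,-160],[0,0,0],0],[[0,0,-160],[0,0,0],0]]'
python3 - <<'E'
from plan import *
from meas import *
W,p,m,L=wcloud(); cv2.imwrite('pics/f2.png',p[:,:,::-1])
plan((557.5,323.1,327),Rtool(-11)); print(np.round(get_obs()['q'],2))
for n in ["scene","side"]:
    W,p,m=cloud(n);cv2.imwrite(f'pics/f2{n}.png',p[:,:,::-1])
    for x,y in ((.5,.335),(.444,.345)):
        print('panel',rect(W,m,(x-.02,x+.02),(y-.045,y+.045),(.176,.190)))
E
```

```text
time_s: 20.93
eef_pos: [0.5585, 0.3235, 0.17]
eef_rot: [0.001, 0.771, 0.637, 0.002]
wrist_force: [0.3, -0.1, 5.8]
opening: 0.082
time_s: 21.77
eef_pos: [0.5576, 0.3233, 0.3292]
eef_rot: [0.0, 0.771, 0.637, 0.001]
wrist_force: [-0.8, -1.0, -3.2]
opening: 0.081
t 21.82 at [557.1 323.1 327.9] shift [0.1, 0.4, 0.9] turn [0.0005, -0.0002, 0.0019] rows 2 open 0.081 F [ 0.5 -0.5 -2. ]
[ 0.34  0.28  1.32 -0.    1.54  0.53]
panel (array([504. , 346.4]), array([36.6,  9.6]), 75.1, 81, np.float64(178.8))
panel (array([444. , 345.8]), array([60.4, 10.8]), 77.8, 116, np.float64(178.8))
panel (array([500.7, 334.1]), array([60.2,  8.7]), 79.2, 153, np.float64(179.7))
panel (array([443.4, 345.1]), array([60. ,  8.9]), 79.5, 163, np.float64(179.7))
```

View pics/f2.png

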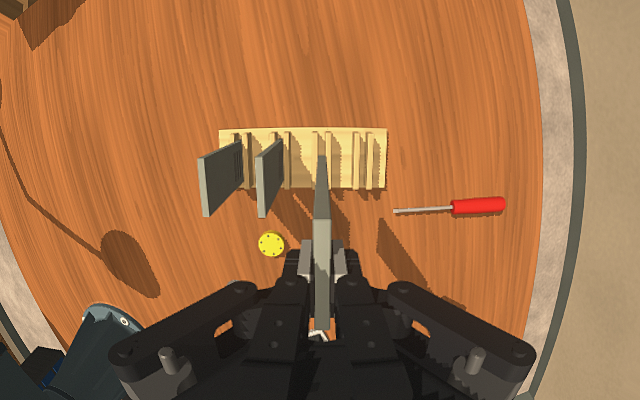

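View pics/f2side.png

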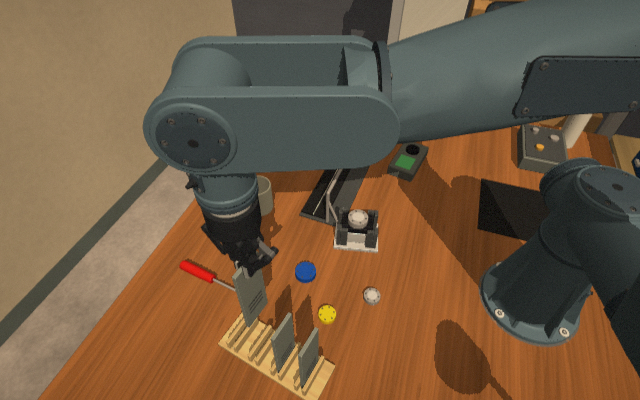

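```bash
cat > rack.py <<'E'
from plan import *
O=np.array([579.6,-246.4]);YAW=-2.75
def rt(lean,yaw=None): return Rtool(YAW if yaw is None else yaw)*R.from_rotvec([-np.radians(lean),0,0])
def rw(x,y,z):
    a=np.radians(YAW);return (O[0]+x*np.cos(a)-y*np.sin(a),O[1]+x*np.sin(a)+y*np.cos(a),z)
E
python3 - <<'E'
from rack import *
from meas import *
print(rt(18.5).as_matrix().round(3))
plan(rw(-45.7,-100,328),rt(18.5))
for n in ["scene","side"]:
    W,p,m=cloud(n)
    k=m&(W[...,0]>.55)&(W[...,0]<.62)&(W[...,1]>-.43)&(W[...,1]<-.1)&(abs(W[...,2]-.012)<.006)
    b=p.astype(float).mean(-1); bg=cv2.GaussianBlur(b,(0,0),5)
    k&=(b>bg+25)
    P=(W[k][:,:2]*1000).astype(np.float32); 
    vx,vy,x0,y0=cv2.fitLine(P,cv2.DIST_HUBER,0,.01,.01).ravel()
    a=np.degrees(np.arctan2(vy,vx)); t=(-246.4-y0)/vy
    print(n,len(P),a,'x at y=-246.4:',x0+vx*t,P[:,1].min(),P[:,1].max())
E
```

```text
[[ 0.048  0.947  0.317]
 [ 0.999 -0.045 -0.015]
 [ 0.     0.317 -0.948]]
t 21.92 at [557.  323.  327.3] shift [-660.3, 98.7, -0.5] turn [-0.3228, 0.0233, -0.1409] rows 18 open 0.081 F [ 0.6  0.3 -1. ]
scene 147 87.331505 x at y=-246.4: 576.5208 -385.0566 -100.95394
side 36 87.70761 x at y=-246.4: 579.3025 -283.06973 -100.66886
```

```bash
sed -i 's/O=np.array(\[579.6,-246.4\]);YAW=-2.75/O=np.array([578.7,-246.2]);YAW=-2.7/' rack.py
python3 -m jog '[[[-12,2,0],[0,0,0],0],[[-36,6,0],[-0.02,0,-0.01],0],[[-70,10,0],[-0.04,0,-0.02],0],[[-108,16,0],[-0.06,0.004,-0.03],0],[[-148,22,0],[-0.08,0.006,-0.04],0],[[-188,28,0],[-0.1,0.007,-0.045],0],[[-228,34,0],[-0.12,0.008,-0.05],0],[[-268,40,0],[-0.14,0.01,-0.06],0],[[-308,46,0],[-0.16,0.011,-0.07],0],[[-348,52,0],[-0.18,0.013,-0.08],0],[[-388,58,0],[-0.2,0.014,-0.09],0],[[-428,64,0],[-0.22,0.016,-0.1],0],[[-468,70,0],[-0.24,0.017,-0.105],0],[[-508,76,0],[-0.26,0.019,-0.11],0],[[-548,82,0],[-0.28,0.02,-0.12],0],[[-585,88,0],[-0.3,0.022,-0.13],0],[[-618,92,0],[-0.31,0.022,-0.135],0],[[-642,96,0],[-0.32,0.023,-0.14],0],[[-656,98,0],[-0.323,0.023,-0.141],0],[[-660,98.7,0],[-0.323,0.023,-0.141],0]]'
python3 - <<'E'
from rack import *
from h import *
plan(rw(-45.7,-100,185),rt(18.5)); print(np.round(get_obs()['q'],2))
W,p,m,L=wcloud(); cv2.imwrite('pics/f3.png',p[:,:,::-1])
for n in ["scene","side"]:
    W,p,m=cloud(n);cv2.imwrite(f'pics/f3{n}.png',p[:,:,::-1])
E
```

```text
time_s: 23.68
eef_pos: [0.528, -0.3461, 0.3269]
eef_rot: [0.116, 0.716, 0.68, 0.111]
wrist_force: [-0.2, 1.0, -2.7]
opening: 0.081
t 23.68 at [ 528.  -346.1  326.9] shift [2.1, -44.8, 134.7] turn [-0.0005, 0.0009, -0.0039] rows 5 open 0.081 F [-0.2  1.  -2.7]
[-0.88  0.08  1.59  0.25  1.26 -0.88]
```

View pics/f3.png

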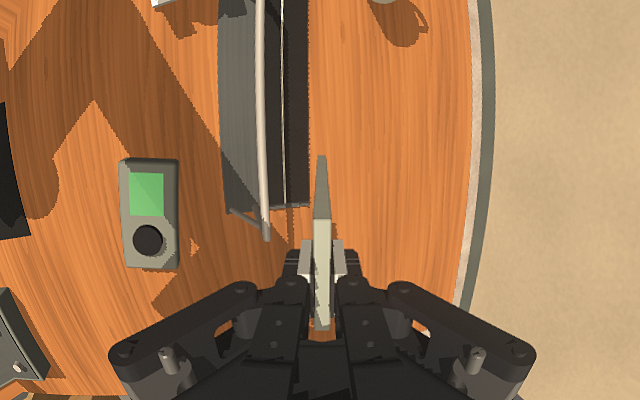

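View pics/f3scene.png

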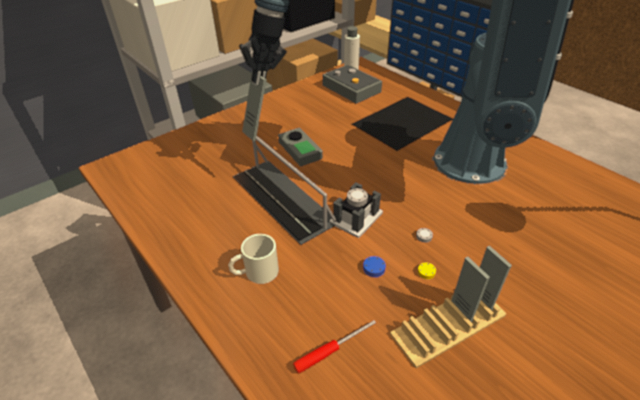

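```bash
python3 -m jog '[[[0,-10,30],[0,0,0],0],[[1,-22,65],[0,0,0],0],[[2,-33,100],[0,0,0],0],[[2,-42,125],[0,0,0],0],[[2,-44.8,134],[0,0,0],0],[[2,-44.8,134.7],[0,0,0],0],[[2,-44.8,134.7],[0,0,0],0]]'
python3 - <<'E'
from rack import *
from meas import *
plan(rw(-45.7,-100,166),rt(18.5))
W,p,m,L=wcloud(); cv2.imwrite('pics/f4.png',p[:,:,::-1])
# rail in tool frame: bright points around 
k=m&(L[...,0]>.04)&(L[...,0]<.16)&(L[...,1]<-.005)&(L[...,1]>-.05)&(L[...,2]>.02)&(L[...,2]<.07)
P=L[k]*1000;print(len(P),np.percentile(P,[0,5,50,95,100],axis=0).round(1).tolist())
k2=m&(W[...,2]>.1)&(W[...,2]<.135)&(W[...,1]>-.33)&(W[...,1]<-.08)&(abs(W[...,0]-.53)<.04)
print(rect(W,k2,(.4,.7),(-.33,-.08),(.1,.135)))
for n in ["scene","side"]:
    W,p,m=cloud(n);cv2.imwrite(f'pics/f4{n}.png',cv2.resize(p[80:260,220:420,::-1],None,fx=3,fy=3,interpolation=cv2.INTER_CUBIC))
E
```

```text
time_s: 24.42
eef_pos: [0.5307, -0.3398, 0.1867]
eef_rot: [0.116, 0.714, 0.682, 0.112]
wrist_force: [-0.0, -0.2, -2.4]
opening: 0.078
t 24.42 at [ 530.7 -339.8  186.7] shift [-4.2, -8.6, 19.0] turn [0.0011, -0.0009, 0.0007] rows 2 open 0.078 F [-0.  -0.2 -2.4]
2676 [[40.1, -27.6, 52.3], [45.5, -26.6, 53.7], [90.3, -22.0, 55.2], [136.4, -17.7, 58.0], [142.6, -17.0, 60.8]]
(array([ 545.8, -264.1]), array([132.7,  38.9]), 87.7, 3520, np.float64(127.5))
```

View pics/f4.png

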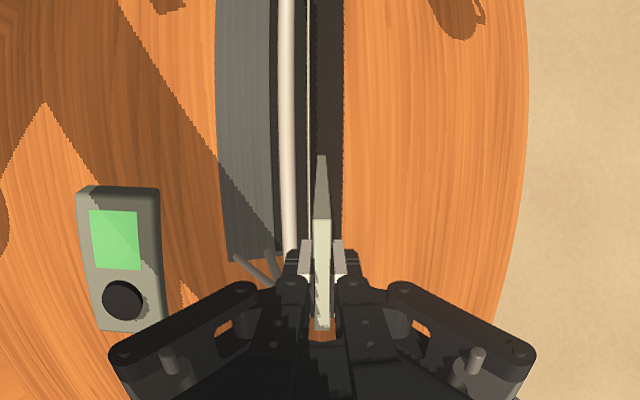

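View pics/f4side.png

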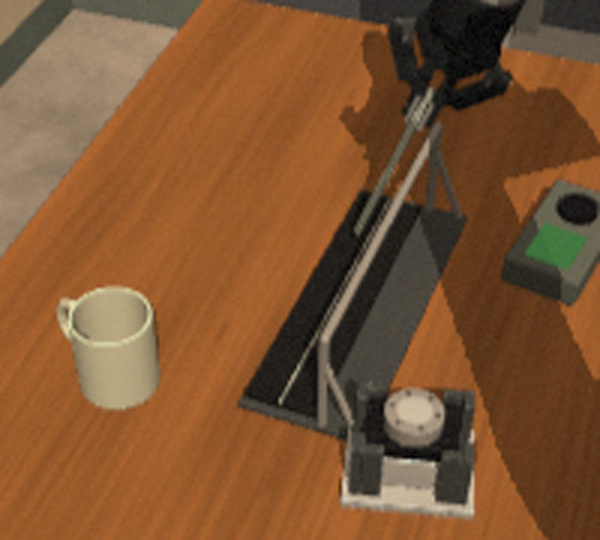

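```bash
python3 -m jog '[[[-2,-4,8],[0,0,0],0],[[-4,-6.5,14],[0,0,0],0],[[-4,-8,17.5],[0,0,0],0],[[-4,-8.6,19],[0,0,0],0],[[-4,-8.6,19],[0,0,0],0]]'
python3 - <<'E'
from rack import *
from meas import *
plan(rw(-45.7,-100,164.5),rt(18.5))
W,p,m,L=wcloud()
k=m&(L[...,0]>.04)&(L[...,0]<.16)&(L[...,1]<-.005)&(L[...,1]>-.05)&(L[...,2]>.02)&(L[...,2]<.05)
P=L[k]*1000;print(len(P),np.percentile(P,[0,5,50,95,100],axis=0).round(1).tolist())
E
```

```text
time_s: 24.98
eef_pos: [0.5284, -0.3451, 0.1668]
eef_rot: [0.117, 0.714, 0.681, 0.111]
wrist_force: [-0.5, 0.5, -1.5]
opening: 0.08
t 24.98 at [ 528.4 -345.1  166.8] shift [1.2, -0.8, 2.2] turn [0.0023, 0.0009, 0.0] rows 2 open 0.08 F [-0.5  0.5 -1.5]
3095 [[40.1, -19.6, 33.9], [45.0, -18.6, 35.4], [86.8, -14.0, 36.8], [129.9, -9.7, 39.7], [136.0, -9.0, 42.2]]
```

```bash
python3 -m jog '[[[0,-0.4,1],[0,0,0],0],[[0,-0.7,2],[0,0,0],0],[[0,-0.7,2],[0,0,0],0],[[0,-0.7,2],[0,0,0],0]]'
```

```text
time_s: 25.37
eef_pos: [0.5286, -0.3452, 0.1652]
eef_rot: [0.118, 0.714, 0.681, 0.111]
wrist_force: [0.0, -0.2, -0.7]
opening: 0.079
```

```bash
python3 -m jog '[[[0,-0.3,1],[0,0,0],0],[[0,-0.6,1.7],[0,0,0],0],[[0,-0.6,1.7],[0,0,0],0]]'
```

```text
time_s: 25.62
eef_pos: [0.529, -0.3458, 0.1649]
eef_rot: [0.119, 0.714, 0.681, 0.111]
wrist_force: [-2.5, 1.5, 5.4]
opening: 0.079
```

```bash
python3 -m jog '[[[0,0,0],[0,0,0],0.12],[[0,0,0],[0,0,0],0.2],[[0,0,0],[0,0,0],0.3],[[0,0,0],[0,0,0],0.4],[[0,0,0],[0,0,0],0.4],[[0,0,0],[0,0,0],0.4],[[0,0,-10],[0,0,0],0.4],[[0,0,-35],[0,0,0],0.4],[[0,0,-70],[0,0,0],0.4],[[0,0,-105],[0,0,0],0.4],[[0,0,-130],[0,0,0],0.4],[[0,0,-140],[0,0,0],0.4],[[0,0,-140],[0,0,0],0.4]]'
python3 - <<'E'
from rack import *
from meas import *
plan((500.5,334,245),Rtool(-11))
W,p,m,L=wcloud(); cv2.imwrite('pics/f5.png',p[:,:,::-1])
for n in ["scene","side"]:
    W,p,m=cloud(n);cv2.imwrite(f'pics/f5{n}.png',cv2.resize(p[80:260,220:420,::-1],None,fx=3,fy=3,interpolation=cv2.INTER_CUBIC))
    for x,y in ((.5,.335),(.444,.345)):
        print('panel',rect(W,m,(x-.02,x+.02),(y-.045,y+.045),(.176,.190)))
E
```

```text
time_s: 26.7
eef_pos: [0.4845, -0.3446, 0.3014]
eef_rot: [0.122, 0.713, 0.681, 0.111]
wrist_force: [0.2, 0.0, 0.3]
opening: 0.402
t 26.7 at [ 484.5 -344.6  301.4] shift [679.0, -32.2, 43.0] turn [0.3311, -0.0163, 0.1441] rows 18 open 0.402 F [0.2 0.  0.3]
panel (array([500.9, 335.4]), array([60. , 10.6]), 77.1, 122, np.float64(178.7))
panel (array([444. , 345.8]), array([60.3, 10.2]), 80.1, 121, np.float64(178.6))
panel (array([500.4, 334.1]), array([59.3,  8.4]), 79.0, 157, np.float64(179.9))
panel (array([443.8, 344.7]), array([60.3,  8.7]), 79.4, 163, np.float64(179.7))
```

View pics/f5side.png

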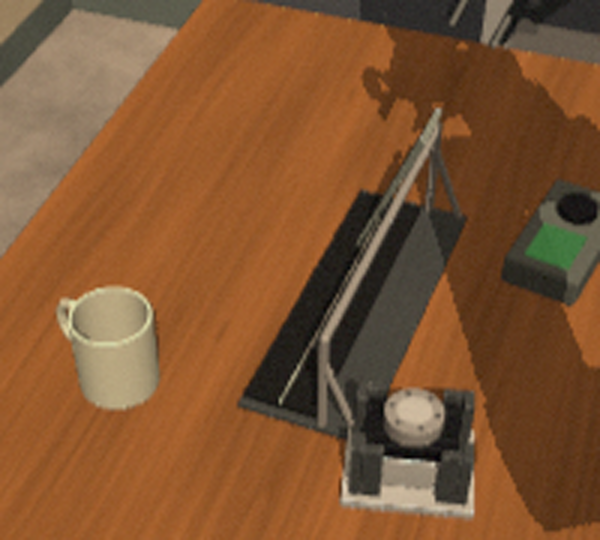

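View pics/f5.png

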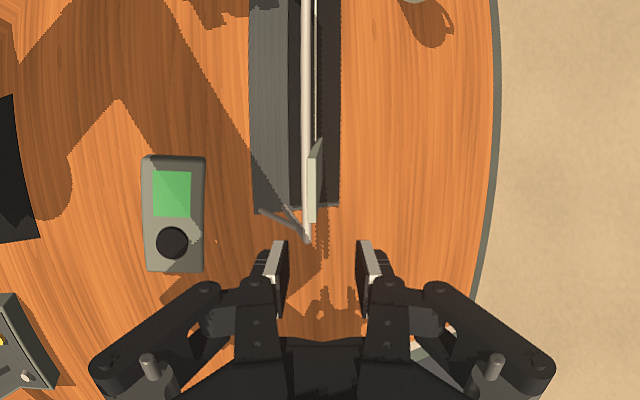

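```bash
python3 -m jog '[[[40,0,0],[0,0,0],0.4],[[80,0,0],[0,0,0],0.4],[[679,-32,20],[0.331,-0.016,0.144],0.4],[[679,-32,20],[0.331,-0.016,0.144],0.4],[[679,-32,20],[0.331,-0.016,0.144],0.4],[[679,-32,20],[0.331,-0.016,0.144],0.4],[[679,-32,20],[0.331,-0.016,0.144],0.4],[[679,-32,20],[0.331,-0.016,0.144],0.4],[[679,-32,20],[0.331,-0.016,0.144],0.4],[[679,-32,20],[0.331,-0.016,0.144],0.4],[[679,-32,20],[0.331,-0.016,0.144],0.4],[[679,-32,20],[0.331,-0.016,0.144],0.4],[[679,-32,20],[0.331,-0.016,0.144],0.4],[[679,-32,20],[0.331,-0.016,0.144],0.4],[[679,-32,20],[0.331,-0.016,0.144],0.4],[[679,-32,20],[0.331,-0.016,0.144],0.4],[[679,-32,43],[0.331,-0.016,0.144],0.4],[[679,-32,43],[0.331,-0.016,0.144],0.4],[[679,-32,43],[0.331,-0.016,0.144],0.4],[[679,-32,43],[0.331,-0.016,0.144],0.4]]'
python3 - <<'E'
from plan import *
from meas import *
W,p,m,L=wcloud()
k=m&(W[...,2]>.175)&(W[...,2]<.187)&(abs(W[...,0]-.5005)<.025)&(abs(W[...,1]-.334)<.05)
print(cv2.minAreaRect((L[k][:,:2]*1000).astype(np.float32)),np.median(L[k][:,2]))
plan((500.5,334.3,167),Rtool(-11))
for n in ["scene","side"]:
    W,p,m=cloud(n);cv2.imwrite(f'pics/g1{n}.png',cv2.resize(p[80:260,220:420,::-1],None,fx=3,fy=3,interpolation=cv2.INTER_CUBIC))
E
```

```text
time_s: 28.52
eef_pos: [0.4984, 0.3358, 0.2425]
eef_rot: [-0.005, 0.771, 0.637, -0.001]
wrist_force: [-0.6, 0.2, 0.8]
opening: 0.397
((-1.6516876220703125, 2.3551619052886963), (60.587528228759766, 7.512208461761475), 0.001080490299500525) 0.06116260856919725
t 28.57 at [499.  335.5 243.6] shift [-1.3, 2.3, 76.6] turn [-0.0077, -0.0054, 0.0002] rows 3 open 0.4 F [0.3 0.7 0.9]
```

View pics/g1scene.png

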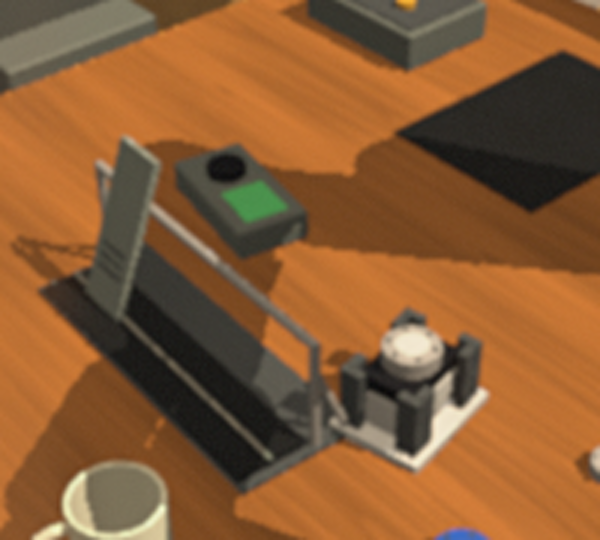

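```bash
python3 -m jog '[[[-1.5,2.2,10],[-0.008,-0.005,0],0.4],[[-1.5,2.2,35],[-0.008,-0.005,0],0.4],[[-1.5,2.2,60],[-0.008,-0.005,0],0.4],[[-1.5,2.2,71],[-0.008,-0.005,0],0.4],[[-1.5,2.2,76],[-0.008,-0.005,0],0.4],[[-1.5,2.2,76],[-0.008,-0.005,0],0.4],[[-1.5,2.2,76],[-0.008,-0.005,0],0.2],[[-1.5,2.2,76],[-0.008,-0.005,0],0],[[-1.5,2.2,76],[-0.008,-0.005,0],0],[[-1.5,2.2,76],[-0.008,-0.005,0],0],[[-1.5,2.2,76],[-0.008,-0.005,0],0],[[-1.5,2.2,76],[-0.008,-0.005,0],0]]'
python3 -m jog '[[[0,0,-5],[0,0,0],0],[[0,0,-20],[0,0,0],0],[[0,0,-40],[0,0,0],0],[[0,0,-70],[0,0,0],0],[[0,0,-100],[0,0,0],0],[[0,0,-130],[0,0,0],0],[[0,0,-150],[0,0,0],0],[[0,0,-160],[0,0,0],0],[[0,0,-160],[0,0,0],0],[[0,0,-160],[0,0,0],0],[[0,0,-160],[0,0,0],0]]'
python3 - <<'E'
from rack import *
from meas import *
W,p,m,L=wcloud(); cv2.imwrite('pics/g2.png',p[:,:,::-1])
plan(rw(-45.7,0,328),rt(18.5))
E
```

```text
time_s: 29.67
eef_pos: [0.5021, 0.3345, 0.1706]
eef_rot: [0.001, 0.772, 0.636, 0.003]
wrist_force: [-1.0, 0.0, 5.7]
opening: 0.083
time_s: 30.58
eef_pos: [0.5005, 0.3338, 0.3283]
eef_rot: [0.0, 0.772, 0.636, 0.001]
wrist_force: [0.4, -0.2, -2.0]
opening: 0.081
t 30.63 at [500.4 333.7 328.1] shift [-560.8, 142.6, -0.3] turn [-0.3208, 0.0224, -0.1444] rows 15 open 0.078 F [ 0.3 -0.1 -1.3]
```

View pics/g2.png

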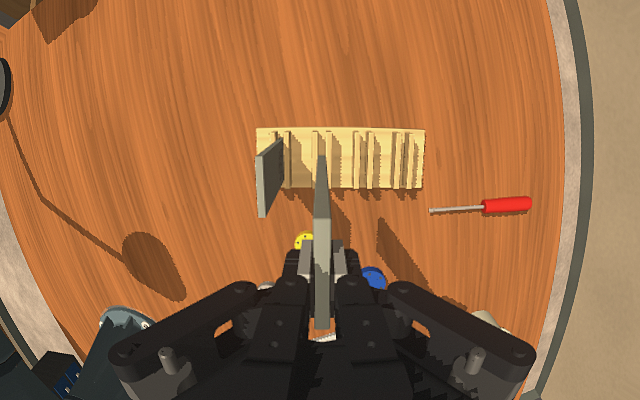

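```bash
python3 -m jog '[[[-10,3,0],[0,0,0],0],[[-32,8,0],[-0.02,0,-0.01],0],[[-66,17,0],[-0.04,0.003,-0.02],0],[[-104,26,0],[-0.06,0.004,-0.03],0],[[-142,36,0],[-0.08,0.006,-0.04],0],[[-180,46,0],[-0.1,0.007,-0.05],0],[[-218,55,0],[-0.12,0.009,-0.055],0],[[-256,65,0],[-0.15,0.01,-0.065],0],[[-294,75,0],[-0.17,0.012,-0.075],0],[[-332,84,0],[-0.19,0.013,-0.085],0],[[-370,94,0],[-0.21,0.015,-0.095],0],[[-408,104,0],[-0.24,0.017,-0.105],0],[[-446,113,0],[-0.26,0.018,-0.115],0],[[-484,123,0],[-0.28,0.02,-0.125],0],[[-516,131,0],[-0.3,0.021,-0.135],0],[[-540,137,0],[-0.31,0.022,-0.14],0],[[-554,141,0],[-0.32,0.022,-0.144],0],[[-560,142.6,0],[-0.321,0.022,-0.144],0],[[-560,142.6,0],[-0.321,0.022,-0.144],0]]'
python3 - <<'E'
from rack import *
from h import *
plan(rw(-45.7,0,185),rt(18.5)); print(np.round(get_obs()['q'],2))
E
```

```text
time_s: 32.22
eef_pos: [0.5321, -0.2446, 0.3262]
eef_rot: [0.115, 0.715, 0.68, 0.11]
wrist_force: [0.3, 0.3, -2.1]
opening: 0.081
t 32.22 at [ 532.1 -244.6  326.2] shift [0.4, -43.6, 134.2] turn [-0.0023, 0.0001, -0.0031] rows 5 open 0.081 F [ 0.3  0.3 -2.1]
[-0.74 -0.05  1.71  0.22  1.23 -0.74]
```

```bash
python3 -m jog '[[[0,-10,30],[0,0,0],0],[[0,-22,65],[0,0,0],0],[[0,-33,100],[0,0,0],0],[[0,-41,125],[0,0,0],0],[[0,-43.6,134],[0,0,0],0],[[0,-43.6,134],[0,0,0],0],[[0,-43.6,134],[0,0,0],0],[[0,-43.6,134],[0,0,0],0]]'
python3 - <<'E'
from rack import *
from meas import *
plan(rw(-45.7,0,166),rt(18.5))
W,p,m,L=wcloud(); cv2.imwrite('pics/g4.png',p[:,:,::-1])
k=m&(L[...,0]>.04)&(L[...,0]<.16)&(L[...,1]<-.005)&(L[...,1]>-.05)&(L[...,2]>.02)&(L[...,2]<.07)
P=L[k]*1000;print(len(P),np.percentile(P,[0,5,50,95,100],axis=0).round(1).tolist())
E
```

```text
time_s: 32.88
eef_pos: [0.5343, -0.2451, 0.1878]
eef_rot: [0.117, 0.715, 0.68, 0.111]
wrist_force: [0.6, -0.6, -1.9]
opening: 0.079
t 32.88 at [ 534.3 -245.1  187.8] shift [1.0, -8.2, 20.3] turn [0.0008, 0.0022, -0.0018] rows 2 open 0.079 F [ 0.6 -0.6 -1.9]
2688 [[40.0, -27.6, 53.0], [45.3, -26.5, 54.7], [90.3, -21.6, 56.3], [136.8, -17.6, 59.2], [143.0, -16.8, 61.6]]
```

View pics/g4.png

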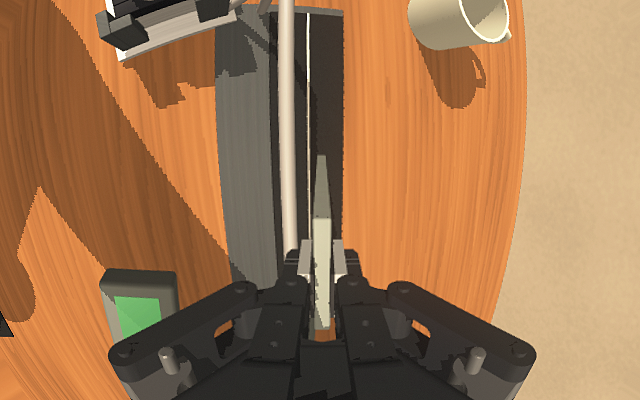

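```bash
python3 -m jog '[[[0,-4,8],[0,0,0],0],[[1,-6.5,15],[0,0,0],0],[[1,-8,19],[0,0,0],0],[[1,-8.4,21],[0,0,0],0],[[1,-8.8,22],[0,0,0],0],[[1,-8.8,22],[0,0,0],0],[[1,-8.8,22],[0,0,0],0]]'
```

```text
time_s: 33.52
eef_pos: [0.5337, -0.2449, 0.1655]
eef_rot: [0.119, 0.715, 0.68, 0.111]
wrist_force: [-1.5, 0.7, 5.2]
opening: 0.08
```

```bash
python3 -m jog '[[[0,0,0],[0,0,0],0.12],[[0,0,0],[0,0,0],0.2],[[0,0,0],[0,0,0],0.3],[[0,0,0],[0,0,0],0.4],[[0,0,0],[0,0,0],0.4],[[0,0,0],[0,0,0],0.4],[[0,0,-10],[0,0,0],0.4],[[0,0,-35],[0,0,0],0.4],[[0,0,-70],[0,0,0],0.4],[[0,0,-105],[0,0,0],0.4],[[0,0,-130],[0,0,0],0.4],[[0,0,-140],[0,0,0],0.4],[[0,0,-140],[0,0,0],0.4]]'
python3 - <<'E'
from rack import *
from meas import *
plan((443.9,345.1,245),Rtool(-11))
W,p,m,L=wcloud(); cv2.imwrite('pics/g5.png',p[:,:,::-1])
E
```

```text
time_s: 34.6
eef_pos: [0.4895, -0.2433, 0.3018]
eef_rot: [0.122, 0.714, 0.68, 0.111]
wrist_force: [-0.7, -0.8, -0.7]
opening: 0.402
t 34.6 at [ 489.5 -243.3  301.8] shift [585.8, -88.2, 25.1] turn [0.3305, -0.016, 0.1413] rows 16 open 0.402 F [-0.7 -0.8 -0.7]
```

View pics/g5.png

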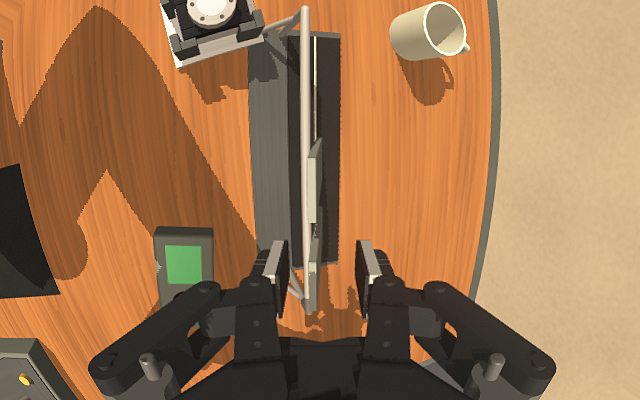

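Second panel leans on the rail at (315,180), and the first is beside it at (313,270). Now the third.

```bash
python3 -m jog '[[[40,0,0],[0,0,0],0.4],[[80,0,0],[0,0,0],0.4],[[586,-88,5],[0.33,-0.016,0.141],0.4],[[586,-88,5],[0.33,-0.016,0.141],0.4],[[586,-88,5],[0.33,-0.016,0.141],0.4],[[586,-88,5],[0.33,-0.016,0.141],0.4],[[586,-88,5],[0.33,-0.016,0.141],0.4],[[586,-88,5],[0.33,-0.016,0.141],0.4],[[586,-88,5],[0.33,-0.016,0.141],0.4],[[586,-88,5],[0.33,-0.016,0.141],0.4],[[586,-88,5],[0.33,-0.016,0.141],0.4],[[586,-88,5],[0.33,-0.016,0.141],0.4],[[586,-88,5],[0.33,-0.016,0.141],0.4],[[586,-88,5],[0.33,-0.016,0.141],0.4],[[586,-88,25],[0.33,-0.016,0.141],0.4],[[586,-88,25],[0.33,-0.016,0.141],0.4],[[586,-88,25],[0.33,-0.016,0.141],0.4],[[586,-88,25],[0.33,-0.016,0.141],0.4],[[586,-88,25],[0.33,-0.016,0.141],0.4]]'
python3 - <<'E'
from plan import *
from meas import *
W,p,m,L=wcloud()
k=m&(W[...,2]>.175)&(W[...,2]<.187)&(abs(W[...,0]-.444)<.025)&(abs(W[...,1]-.345)<.05)
print(cv2.minAreaRect((L[k][:,:2]*1000).astype(np.float32)),np.median(L[k][:,2]))
plan((443.9,345.1,167),Rtool(-11))
E
```

```text
time_s: 36.23
eef_pos: [0.4436, 0.3452, 0.2439]
eef_rot: [-0.002, 0.772, 0.636, -0.0]
wrist_force: [0.6, -0.4, 0.6]
opening: 0.399
((0.4533729553222656, -1.0871059894561768), (7.572674751281738, 59.86907958984375), 89.73080444335938) 0.06265353517026591
t 36.28 at [443.9 345.2 244.5] shift [-0.2, 0.2, 77.5] turn [-0.0023, -0.002, -0.0011] rows 3 open 0.4 F [-0.1  0.9  0. ]
```

```bash
python3 -m jog '[[[0.3,-0.7,10],[0,0,0],0.4],[[0.3,-0.7,35],[0,0,0],0.4],[[0.3,-0.7,60],[0,0,0],0.4],[[0.3,-0.7,71],[0,0,0],0.4],[[0.3,-0.7,77],[0,0,0],0.4],[[0.3,-0.7,77],[0,0,0],0.4],[[0.3,-0.7,77],[0,0,0],0.2],[[0.3,-0.7,77],[0,0,0],0],[[0.3,-0.7,77],[0,0,0],0],[[0.3,-0.7,77],[0,0,0],0],[[0.3,-0.7,77],[0,0,0],0],[[0.3,-0.7,77],[0,0,0],0]]'
python3 -m jog '[[[0,0,-5],[0,0,0],0],[[0,0,-20],[0,0,0],0],[[0,0,-40],[0,0,0],0],[[0,0,-70],[0,0,0],0],[[0,0,-100],[0,0,0],0],[[0,0,-130],[0,0,0],0],[[0,0,-150],[0,0,0],0],[[0,0,-160],[0,0,0],0],[[0,0,-160],[0,0,0],0],[[0,0,-160],[0,0,0],0],[[0,0,-160],[0,0,0],0]]'
python3 - <<'E'
from rack import *
from meas import *
W,p,m,L=wcloud(); cv2.imwrite('pics/k2.png',p[:,:,::-1])
plan(rw(-45.7,100,328),rt(18.5))
E
```

```text
time_s: 37.28
eef_pos: [0.4442, 0.3464, 0.1692]
eef_rot: [-0.001, 0.772, 0.636, 0.002]
wrist_force: [0.1, 0.3, 5.7]
opening: 0.08
time_s: 38.2
eef_pos: [0.4431, 0.3453, 0.3269]
eef_rot: [-0.002, 0.772, 0.636, -0.0]
wrist_force: [-0.7, -0.0, -3.3]
opening: 0.079
t 38.25 at [443.1 345.3 326.7] shift [-462.3, 186.8, -2.5] turn [-0.3251, 0.0219, -0.1448] rows 13 open 0.082 F [-0.2 -0.9 -1.4]
```

View pics/k2.png

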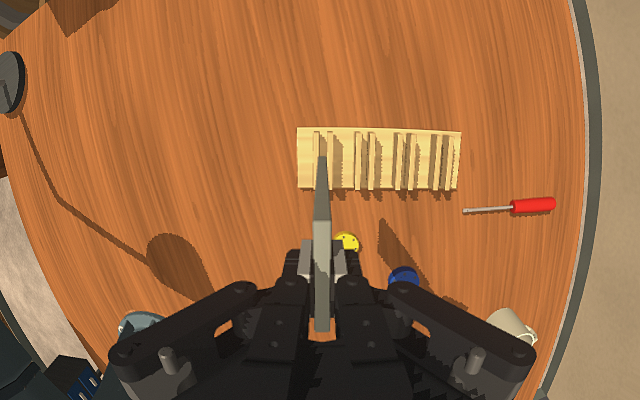

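```bash
python3 -m jog '[[[-10,4,0],[0,0,0],0],[[-30,12,0],[-0.02,0,-0.01],0],[[-60,24,0],[-0.04,0.003,-0.02],0],[[-94,38,0],[-0.06,0.004,-0.03],0],[[-128,52,0],[-0.09,0.006,-0.04],0],[[-162,65,0],[-0.11,0.008,-0.05],0],[[-196,79,0],[-0.14,0.009,-0.06],0],[[-230,93,0],[-0.16,0.011,-0.07],0],[[-264,107,0],[-0.18,0.012,-0.08],0],[[-298,120,-1],[-0.21,0.014,-0.09],0],[[-332,134,-1],[-0.23,0.016,-0.1],0],[[-366,148,-1],[-0.26,0.017,-0.115],0],[[-400,162,-2],[-0.28,0.019,-0.125],0],[[-428,173,-2],[-0.3,0.02,-0.135],0],[[-448,181,-2],[-0.315,0.021,-0.14],0],[[-459,185,-2],[-0.322,0.022,-0.144],0],[[-462,187,-2],[-0.325,0.022,-0.145],0],[[-462,187,-2],[-0.325,0.022,-0.145],0]]'
python3 - <<'E'
from rack import *
plan(rw(-45.7,100,185),rt(18.5)); print(np.round(get_obs()['q'],2))
E
```

```text
time_s: 39.75
eef_pos: [0.5372, -0.145, 0.3261]
eef_rot: [0.115, 0.715, 0.681, 0.11]
wrist_force: [-0.2, -0.4, -2.0]
opening: 0.08
t 39.75 at [ 537.2 -145.   326.1] shift [0.7, -43.9, 134.1] turn [-0.0025, -0.0004, -0.0022] rows 5 open 0.08 F [-0.2 -0.4 -2. ]
[-0.57 -0.13  1.79  0.17  1.2  -0.56]
```

```bash
python3 -m jog '[[[0,-10,30],[0,0,0],0],[[0,-22,65],[0,0,0],0],[[0,-33,100],[0,0,0],0],[[0,-41,125],[0,0,0],0],[[0,-44,134],[0,0,0],0],[[0,-44,134],[0,0,0],0],[[0,-44,134],[0,0,0],0],[[0,-44,134],[0,0,0],0]]'
python3 - <<'E'
from rack import *
from meas import *
plan(rw(-45.7,100,165),rt(18.5))
W,p,m,L=wcloud(); cv2.imwrite('pics/k4.png',p[:,:,::-1])
k=m&(L[...,0]>.03)&(L[...,0]<.07)&(L[...,1]<-.005)&(L[...,1]>-.05)&(L[...,2]>.02)&(L[...,2]<.07)
P=L[k]*1000;print(len(P),np.percentile(P,[0,5,50,95,100],axis=0).round(1).tolist())
E
```

```text
time_s: 40.42
eef_pos: [0.539, -0.1453, 0.1875]
eef_rot: [0.117, 0.715, 0.681, 0.111]
wrist_force: [0.1, 0.1, -1.9]
opening: 0.077
t 40.42 at [ 539.  -145.3  187.5] shift [1.1, -8.4, 20.9] turn [0.0009, 0.0012, -0.0011] rows 2 open 0.077 F [ 0.1  0.1 -1.9]
1032 [[30.0, -27.2, 53.5], [32.1, -26.2, 54.6], [50.8, -21.5, 56.0], [67.8, -17.4, 58.9], [69.7, -16.8, 61.9]]
```

View pics/k4.png

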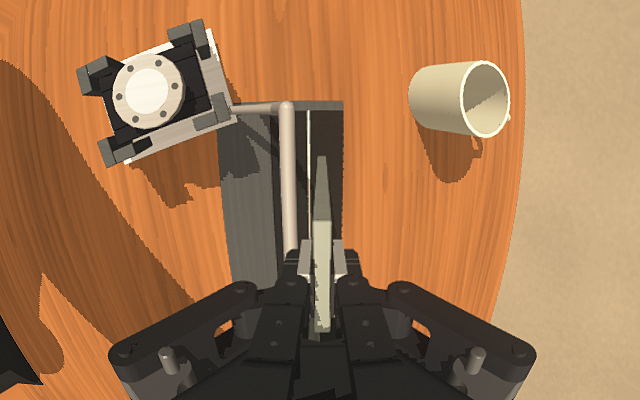

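```bash
python3 -m jog '[[[0,-4,8],[0,0,0],0],[[1,-6.5,15],[0,0,0],0],[[1,-8,19],[0,0,0],0],[[1,-8.4,20],[0,0,0],0],[[1,-8.6,21],[0,0,0],0],[[1,-8.6,21.5],[0,0,0],0],[[1,-8.6,21.5],[0,0,0],0]]'
```

```text
time_s: 41.05
eef_pos: [0.5379, -0.1445, 0.1646]
eef_rot: [0.117, 0.715, 0.681, 0.111]
wrist_force: [0.2, 0.7, -1.8]
opening: 0.084
```

```bash
python3 -m jog '[[[0,-0.3,1],[0,0,0],0],[[0,-0.6,1.8],[0,0,0],0],[[0,-0.6,1.8],[0,0,0],0]]'
```

```text
time_s: 41.3
eef_pos: [0.5387, -0.1449, 0.1641]
eef_rot: [0.118, 0.714, 0.681, 0.111]
wrist_force: [-3.8, 1.5, 5.7]
opening: 0.076
```

```bash
python3 -m jog '[[[0,0,0],[0,0,0],0.12],[[0,0,0],[0,0,0],0.2],[[0,0,0],[0,0,0],0.3],[[0,0,0],[0,0,0],0.4],[[0,0,0],[0,0,0],0.4],[[0,0,0],[0,0,0],0.4],[[0,0,-10],[0,0,0],0.4],[[0,0,-35],[0,0,0],0.4],[[0,0,-70],[0,0,0],0.4],[[0,0,-105],[0,0,0],0.4],[[0,0,-130],[0,0,0],0.4],[[0,0,-140],[0,0,0],0.4],[[0,0,-140],[0,0,0],0.4]]'
python3 -m jog '[[[0,0,-20],[0,0,0],0.4],[[40,0,-40],[0,0,0],0.4],[[80,0,-60],[0,0,0],0.4],[[120,0,-60],[0,0,0],0.4],[[160,0,-60],[0,0,0],0.4],[[200,0,-60],[0,0,0],0.4],[[240,0,-60],[0,0,0],0.4],[[280,0,-60],[0,0,0],0.4],[[320,0,-60],[0,0,0],0.4],[[360,0,-60],[0,0,0],0.4],[[400,0,-60],[0,0,0],0.4],[[430,0,-60],[0,0,0],0.4],[[430,0,-60],[0,0,0],0.4],[[430,0,-60],[0,0,0],0.4]]'
python3 - <<'E'
from rack import *
from meas import *
plan((443.9,345.1,245),Rtool(-11))
a=np.radians(YAW)
for n in ["scene","side"]:
    W,p,m=cloud(n);cv2.imwrite(f'pics/z{n}.png',p[:,:,::-1]); cv2.imwrite(f'pics/zz{n}.png',cv2.resize(p[80:260,220:420,::-1],None,fx=3,fy=3,interpolation=cv2.INTER_CUBIC))
    D=W*1000-np.array([*O,0]); X=D[...,0]*np.cos(a)+D[...,1]*np.sin(a);Y=-D[...,0]*np.sin(a)+D[...,1]*np.cos(a);Z=D[...,2]
    for yc in (-100,0,100):
        k=m&(abs(Y-yc)<26)&(Z>138)&(Z<185)&(X>-90)&(X<20)
        kk=m&(abs(Y-yc)<40)&(Z>138)&(Z<185)&(X>-90)&(X<20)
        if kk.sum()>10: print(n,yc,'Y',Y[kk].min().round(1),Y[kk].max().round(1),'X',X[kk].min().round(1),X[kk].max().round(1),'Zmax',Z[kk].max().round(1))
        if n=="scene":
            k=m&(abs(Y-yc)<22)&(Z>25)&(Z<160)&(X>-70)&(X<30)
            if k.sum()>10:
                s=np.polyfit(Z[k],X[k],1); s=np.polyfit(Z[k][abs(np.polyval(s,Z[k])-X[k])<4],X[k][abs(np.polyval(s,Z[k])-X[k])<4],1)
                print('lean',np.degrees(np.arctan(-s[0])).round(2),'front face x at z=12',np.polyval(s,12).round(1))
    print('disc',rect(W,m,(.40,.49),(-.11,.02),(.080,.09)), 'posts',rect(W,m,(.36,.512),(-.112,.02),(.066,.078)))
E
```

```text
time_s: 42.38
eef_pos: [0.4946, -0.1433, 0.3004]
eef_rot: [0.121, 0.714, 0.68, 0.112]
wrist_force: [0.1, 0.9, 0.1]
opening: 0.399
time_s: 43.55
eef_pos: [0.4952, 0.2891, 0.3517]
eef_rot: [0.12, 0.713, 0.682, 0.11]
wrist_force: [0.7, -0.2, 0.0]
opening: 0.4
t 43.55 at [495.2 289.1 351.7] shift [54.4, -85.1, 83.4] turn [0.3272, -0.0166, 0.1466] rows 5 open 0.4 F [ 0.7 -0.2  0. ]
scene -100 Y -133.7 -69.9 X -58.9 -36.5 Zmax 174.9
lean 21.12 front face x at z=12 10.5
scene 0 Y -32.5 31.4 X -58.6 -33.9 Zmax 173.8
lean 20.65 front face x at z=12 9.7
scene 100 Y 68.9 130.6 X -58.6 -37.1 Zmax 173.0
lean 21.17 front face x at z=12 10.6
disc (array([450.1, -46.9]), array([54.7, 50. ]), 46.9, 239, np.float64(84.7)) posts (array([448.8, -47.2]), array([111.3,  84. ]), 12.5, 379, np.float64(70.8))
disc (array([450.3, -47.6]), array([52.4, 52.1]), 81.8, 270, np.float64(86.3)) posts (array([449.3, -47.7]), array([104.6,  83.5]), 12.4, 437, np.float64(69.9))
```

View pics/zzscene.png

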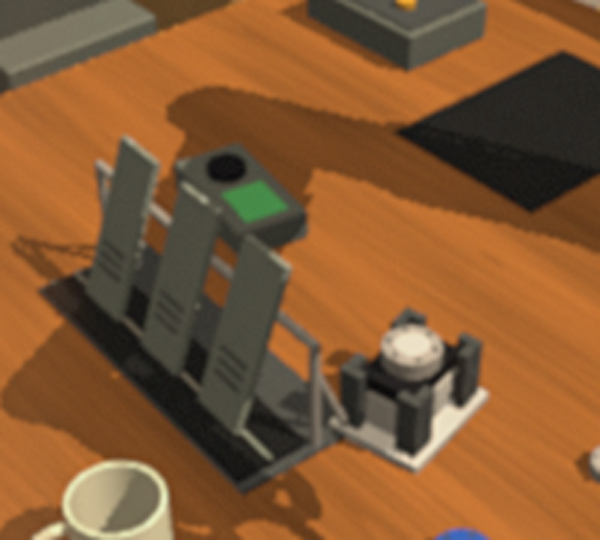

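View pics/zside.png

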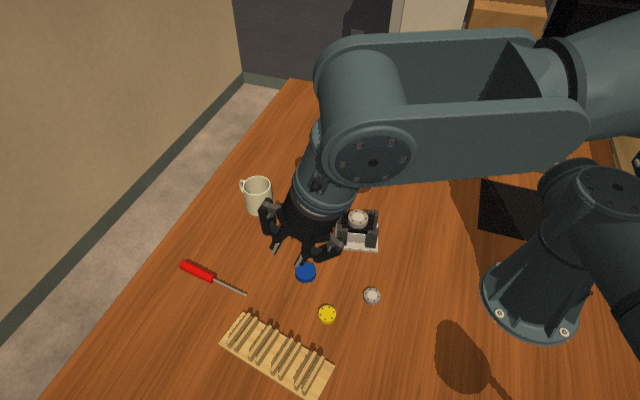

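The scene view shows three panels leaning side by side at about 21°, the stack centred in the jig, and the stand empty. The robot is clear of everything, so I'm handing in.

Run:
```python
from bench import *
print(hand_in())
```

```text
the job is handed in; nothing more can be done
None
```

I stacked the pump in the jig (body, then spacer, then the large grey disc) and leaned all three panels on the rack. I handed in at about 44 s of the 210 s allowed; no verdict was given.

**Stack:** in the last camera check the disc was within about 1.5 mm of the centre of the jig's posts. Its top was at about 85–86 mm, where 86 mm is right. Right after placing, the wrist camera put the body about 2 mm off centre. The spacer had no clean reading of its own afterwards, because the dark posts got into the measurement. I judged it by picture and by the disc lying level on top.

**Panels:** the scene camera showed them at 20.7–21.2° from upright. Their lower edges were about 6 mm in front of the foot line, and they stood about 100 mm apart at rack y of roughly -100, 0 and +100 mm. The stand was empty afterwards. The side camera could not confirm the panels because the arm blocked its view.

**Other readings:**
- **Position disagreement:** the wrist camera disagreed with the two fixed cameras on the jig's position by 2–3 mm, so I placed the stack mostly by the wrist camera.
- **Contact force:** the highest I saw was about 26 N, when the body touched the pocket floor.
- **Bystanders:** the mug, screwdriver and meter looked unmoved in the pictures; I did not measure them.

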